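# Set out the potting-up place

### The arm

A 7-joint arm with a two-finger parallel gripper is mounted at the origin on the work surface. World frame = base frame: x ahead of the robot, y to its left, z up, the work surface at z = 0. Lengths are in m, angles in rad, forces in N, time in s.
With the tool pointing down it reaches from about 0.425 to 0.875 m from the base axis. Payload 4.7 kg.
Tool frame: the origin (TCP) lies on the centre line of the jaws, within the pads' length; the fingertips stand 19 mm ahead of it and the grasp point (between the pads) is the TCP; x points along the fingers, z is the direction in which the jaws open and shut, and the axes are right-handed (so a half turn about x gives the same grasp; the last joint's range is limited). The gripper opens to 87 mm and grips with 3 to 60 N. Pads are 19 mm wide; open, the fingers measure 117 mm over their backs; the gripper's body (75 mm by 190 mm) begins 51 mm behind the grasp point.
Start: joints at [1.261, 0.321, -0.07, 1.45, 0.023, 1.371, -0.057], TCP at [0.207, -0.616, 0.21] pointing down, gripper open.
Joint ranges: [-2.86, 2.86], [-0.3, 2.09], [-1.38, 1.24], [0.06, 2.45], [-1.56, 4.7], [0.09, 2.05], [-2.69, 2.69]. Speed limits (rad/s): [2.57, 2.57, 3.14, 3.14, 3.14, 3.14, 3.14].

### API

Orientations are given as a rotation vector (axis times angle).
In Python, from bench import get_state, get_image, camera_info, close_job gives the robot as it stands.
- The arm moves only by the tool jog_arm, never from a script. Its argument "targets" is a list of rows, each a list of 7 numbers: the turn, a rotation vector about the tool's x, y, z in degrees, then the shift along the tool's x, y, z in cm, then the finger opening in cm, from 0 to 8.7. In form: [[wx, wy, wz, tx, ty, tz, jaw], ...]. A call has 1 to 10 rows; each row shifts and turns the commanded pose from where the row before left it, along the tool's axes as they then stand; what a row does not reach is not made up. A row lasts 1/8 s, in which the tool goes at most 62.5 mm and 10.7 degrees, less where a joint would pass 70% of its speed; a pose out of reach is approached as far as the arm can. A call is refused whole if a number of a shift passes 6.25 or a number of a turn 10.7, either way. A call with a gripper value outside its range is refused whole. The fingers move at their own pace and stop on an object; "squeeze" is the grip in N (left out, the last holds). Time passes only in rows, so rows that do not move let the fingers close. It gives the time, the measured TCP pose, the force and the opening at its end, in the units of the state.
- get_state(): the state, without advancing time (a new reading comes with each control period).
- get_image(name): name is "scene" or "top" or "wrist"; returns (picture, depth): 384x512x3 uint8, red, green, blue; 384x512 float32, m along the optical axis (not along the pixel's ray), 0 where there is no reading.
- camera_info(name): a dict with "intrinsics" (3x3 intrinsics, pixels), "world_from_camera" (4x4, takes a point from camera to world coordinates); the wrist camera has in their place "mount" (4x4, takes a point from camera to tool coordinates, whose origin is the TCP and whose axes are the tool frame's). Camera axes: x right, y up, looking along -z (the intrinsics and any distortion apply to the point x, -y, -z); pixel columns grow to the right and rows downward; lengths in m; the calibration is good to about 2 mm. The wrist camera is an equidistant fisheye: a pixel r from the principal point sees the ray r / f radians off the axis. A picture is of the moment at which its call begins: read the wrist's pose just before it. camera_info takes no time and is no camera call.
- close_job(): hands the job in, once; it reports no verdict.
The state is a dict: "time": time; "joint_positions": joint angles; "qd": joint speeds; "joint_torque": joint torques, N m; "position": TCP position; "tool_rot": TCP orientation; "ft_force": force on the tool from outside, world axes, zero at the start; "torque": the same for the moment, N m; "grip_width": opening from 0.0 (shut) to 1.0 (fully open).
Only numpy, scipy, OpenCV 4.12 (cv2) and the standard library are available. Lean on these libraries where they do the work, as an engineer would, in place of code of your own. Each camera call takes 0.05 s, during which the arm holds its last target.

### The job

Set out the bench for potting up on the three grey tiles (left, right and away as the robot sees them from its base): the terracotta saucer in the centre of the tile between the other two, with the terracotta pot standing upright in the middle of the saucer; the funnel, mouth down, in the centre of the tile left of the saucer; and the wooden dibber lying flat across the centre of the tile right of the saucer, half its length either side of the centre, square to the tile with its tip pointing away from the robot. Leave the torch, the jar and the spanner where they are.

Things in the scene. Friction and masses are not known exactly. Their poses are not given: they have to be found in the camera images.
- tile_a: one of three identical grey quarry tiles, 140 x 140 x 10 mm, fixed flat to the bench in a left-to-right row beyond the small things, edges within about 12 degrees of straight; which name lies left, middle or right changes at every start. Origin: centre of its underside (top face 10 mm above); its x axis points away from the robot, y to the robot's left, z up
- tile_b: one of three identical grey quarry tiles, 140 x 140 x 10 mm, fixed flat to the bench in a left-to-right row beyond the small things, edges within about 12 degrees of straight; which name lies left, middle or right changes at every start. Origin: centre of its underside (top face 10 mm above); its x axis points away from the robot, y to the robot's left, z up
- tile_c: one of three identical grey quarry tiles, 140 x 140 x 10 mm, fixed flat to the bench in a left-to-right row beyond the small things, edges within about 12 degrees of straight; which name lies left, middle or right changes at every start. Origin: centre of its underside (top face 10 mm above); its x axis points away from the robot, y to the robot's left, z up
- saucer: small open round terracotta saucer, 68 mm across the rim, 62 mm across the foot, 14 mm high, wall 4 mm, floor 5 mm thick, standing upright on the bench; can be gripped across its outside. Origin: centre of its underside, z up; about 70 g
- pot: small open terracotta flower pot standing upright on the bench, 56 mm high, foot 44 mm across, with a straight collar 61 mm across over its top 18 mm (38 to 56 mm above the foot), to be gripped across; the foot fits inside the saucer's floor with about 5 mm to spare each side. Origin: centre of its underside, z up; about 110 g
- funnel: blue plastic funnel standing mouth down on the bench: mouth 76 mm across, cone up to 48 mm height, then an upright spout 20 narrowing to 16 mm across from 48 to 95 mm height, to be gripped. Origin: centre of the mouth (underside), z up; about 50 g
- dibber: wooden T-handled dibber lying flat, 130 mm long, shaft 20 mm thick, its last 44 mm tapering to the tip; cross handle 64 x 20 mm at the other end. Origin: half its length, on the underside (axis 10 mm above); x along the shaft to the tip (65 mm), z up; handle axis at x = -55 mm, centre of mass about x = -28 mm. Starts tip away from the robot, within 0.6 rad. About 60 g
- torch: yellow torch standing on its lens among the small things, head 46 mm across, barrel 32 mm, 120 mm high. Origin: centre of its underside, z up. Not to be moved.
- jar: closed glass jar with a steel lid, 58 mm across, 75 mm high, standing among the small things. Origin: centre of its underside, z up. Not to be moved.
- spanner: chrome adjustable spanner lying flat, 190 mm long, 42 mm across the head, 12 mm thick. Origin: near half its length, on its underside; x axis along it towards the jaws, z up. Not to be moved.
Not all that is in view belongs to the job. Of the things that look like the funnel, the smaller one is meant. What is shaped like the pot but yellow is not meant.

How it is judged:
At the end, for the whole second after the job is handed in: Saucer on the middle tile and funnel on the left one, centres within 15 mm; pot upright on the saucer's floor within 10 mm of its centre; dibber flat on the right tile, half-length point within 15 mm of its centre, within 0.25 rad of its x axis, tip away; all released, at rest (((y of tile_b in the frame of tile_a above 0.05 m and y of tile_c in the frame of tile_a below -0.05 m and horizontal distance between saucer and tile_a below 0.015 m and horizontal distance between funnel and tile_b below 0.015 m and horizontal distance between dibber and tile_c below 0.015 m and angle between the x axis of dibber and the x axis of tile_c, either way round below 0.25 rad and y of tile_a in the frame of dibber above 0.05 m) or (y of tile_c in the frame of tile_a above 0.05 m and y of tile_b in the frame of tile_a below -0.05 m and horizontal distance between saucer and tile_a below 0.015 m and horizontal distance between funnel and tile_c below 0.015 m and horizontal distance between dibber and tile_b below 0.015 m and angle between the x axis of dibber and the x axis of tile_b, either way round below 0.25 rad and y of tile_a in the frame of dibber above 0.05 m) or (y of tile_a in the frame of tile_b above 0.05 m and y of tile_c in the frame of tile_b below -0.05 m and horizontal distance between saucer and tile_b below 0.015 m and horizontal distance between funnel and tile_a below 0.015 m and horizontal distance between dibber and tile_c below 0.015 m and angle between the x axis of dibber and the x axis of tile_c, either way round below 0.25 rad and y of tile_b in the frame of dibber above 0.05 m) or (y of tile_c in the frame of tile_b above 0.05 m and y of tile_a in the frame of tile_b below -0.05 m and horizontal distance between saucer and tile_b below 0.015 m and horizontal distance between funnel and tile_c below 0.015 m and horizontal distance between dibber and tile_a below 0.015 m and angle between the x axis of dibber and the x axis of tile_a, either way round below 0.25 rad and y of tile_b in the frame of dibber above 0.05 m) or (y of tile_a in the frame of tile_c above 0.05 m and y of tile_b in the frame of tile_c below -0.05 m and horizontal distance between saucer and tile_c below 0.015 m and horizontal distance between funnel and tile_a below 0.015 m and horizontal distance between dibber and tile_b below 0.015 m and angle between the x axis of dibber and the x axis of tile_b, either way round below 0.25 rad and y of tile_c in the frame of dibber above 0.05 m) or (y of tile_b in the frame of tile_c above 0.05 m and y of tile_a in the frame of tile_c below -0.05 m and horizontal distance between saucer and tile_c below 0.015 m and horizontal distance between funnel and tile_b below 0.015 m and horizontal distance between dibber and tile_a below 0.015 m and angle between the x axis of dibber and the x axis of tile_a, either way round below 0.25 rad and y of tile_c in the frame of dibber above 0.05 m)) and angle between each of saucer, pot, funnel, dibber's own z axis and vertical below 0.1 rad and height (world z) of saucer between 0.007 and 0.014 m and height (world z) of funnel between 0.007 and 0.014 m and height (world z) of dibber between 0.007 and 0.014 m and horizontal distance between pot and saucer below 0.01 m and z of pot in the frame of saucer between 0.002 and 0.008 m and linear speed of each of saucer, pot, funnel, dibber below 0.02 m/s and angular speed of each of saucer, pot, funnel, dibber below 0.2 rad/s); the robot touches nothing.
It fails at once if the torch is moved by more than 25 mm (distance of torch from where it was at the start of the episode above 0.025 m).
It fails at once if the jar is moved by more than 25 mm (distance of jar from where it was at the start of the episode above 0.025 m).
It fails at once if the spanner is moved by more than 25 mm (distance of spanner from where it was at the start of the episode above 0.025 m).
It also fails if it takes over 109 s, if anything falls off the work surface, if the arm or the gripper's body presses on something with over 40 N, if the wrist force passes 120 N, or if a joint passes its speed limit or range.

## Working session

There is one attempt and no reset: what is moved stays moved. The work goes in short steps, Python scripts to look and compute and a tool call to move; the robot and the scene stay as the last step left them, time stands still between calls to the robot, and variables do not carry over. Pictures are saved under pics/ and viewed, and the job is handed in when it is done.

Besides the shell and the picture viewer there is one more tool, called after ">>>" by a JSON object that holds its "op" and its "data", one argument or row to a line. jog_arm: Moves the arm, as the interface text tells. Its arguments: {"type":"object","properties":{"targets":{"type":"array"},"squeeze":{"type":"number"}},"required":["targets"]}

```bash
mkdir -p pics; ls; python3 - <<'E'
from bench import *
import cv2,numpy as np
s=get_state();print(s)
for n in("scene","top"):
    p,d=get_image(n);cv2.imwrite(f"pics/{n}0.png",p[:,:,::-1]);np.savez(f"{n}0.npz",p=p,d=d);print(n,camera_info(n))
print(camera_info("wrist"))
E
```

```text
pics
{'time': 0.0, 'joint_positions': array([ 1.26108285,  0.32181836, -0.07008355,  1.45169078,  0.0226237 ,
        1.37075641, -0.0569135 ]), 'qd': array([-9.20527380e-04, -9.76305435e-05,  4.58492179e-04, -1.80558587e-04,
        3.82505067e-04,  1.40467640e-03,  1.65164438e-03]), 'joint_torque': array([-3.89510287e-04, -4.91285419e+01, -4.03964818e-01, -3.12524843e+01,
       -6.36920985e-02,  4.38659429e-02,  2.01339521e-04]), 'position': array([ 0.20658079, -0.61569668,  0.20855661]), 'tool_rot': array([ 0.96847515,  1.34681468, -0.96681633]), 'ft_force': array([ 0.273906  , -0.08132134,  0.7836882 ]), 'torque': array([-0.0478171 ,  0.07069943,  0.0271542 ]), 'grip_width': 0.9959645449664212}
scene {'intrinsics': array([[446.27844166,   0.        , 256.99574969],
       [  0.        , 446.27844166, 189.38093445],
       [  0.        ,   0.        ,   1.        ]]), 'world_from_camera': array([[-0.7121928 , -0.39211769,  0.58225865,  1.10364505],
       [ 0.70194096, -0.40697188,  0.58451071,  0.65792509],
       [ 0.00776591,  0.82499552,  0.56508591,  0.6816001 ],
       [ 0.
[... 313 characters left out ...]
  [-0.99994576, -0.00814879,  0.00648619, -0.00754934],
       [ 0.00591652,  0.06808743,  0.99766181,  1.27250789],
       [ 0.        ,  0.        ,  0.        ,  1.        ]])}
{'intrinsics': array([[297.31863964,   0.        , 256.17835299],
       [  0.        , 297.31863964, 191.14004244],
       [  0.        ,   0.        ,   1.        ]]), 'mount': array([[ 8.14244496e-04,  2.65850697e-01, -9.64013871e-01,
        -1.74137711e-01],
       [ 1.81889827e-04,  9.64014135e-01,  2.65850924e-01,
         7.29854311e-02],
       [ 9.99999652e-01, -3.91811968e-04,  7.36587666e-04,
         3.69914351e-04],
       [ 0.00000000e+00,  0.00000000e+00,  0.00000000e+00,
         1.00000000e+00]])}
```

View pics/top0.png

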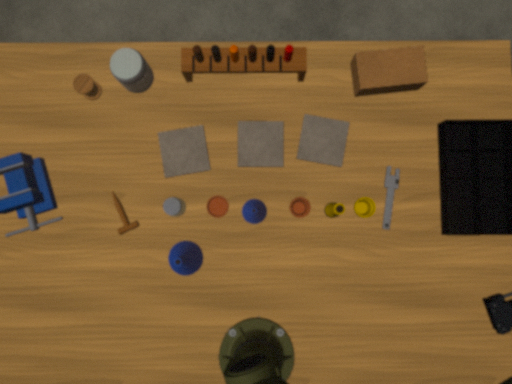

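View pics/scene0.png

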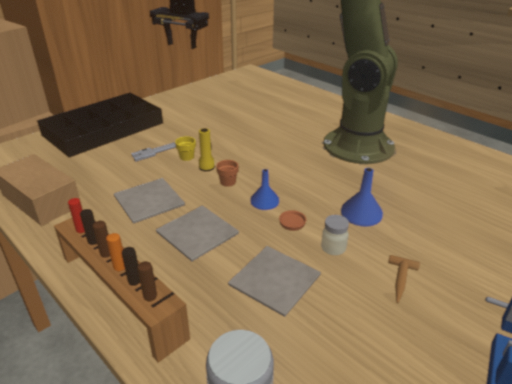

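```bash
cat > h.py <<'E'
import numpy as np,cv2
from bench import *
from scipy.spatial.transform import Rotation as R
def cloud(name,d,T=None,K=None):
    ci=camera_info(name);K=ci["intrinsics"];T=ci["world_from_camera"]
    v,u=np.indices(d.shape)
    x=(u-K[0,2])/K[0,0]*d;y=(v-K[1,2])/K[1,1]*d
    P=np.stack([x,-y,-d],-1)
    W=P@T[:3,:3].T+T[:3,3]; W[d<=0]=np.nan
    return W
def ontoz(name,u,v,z):
    ci=camera_info(name);K=ci["intrinsics"];T=ci["world_from_camera"]
    u=np.asarray(u,float);v=np.asarray(v,float)
    r=np.stack([(u-K[0,2])/K[0,0],-(v-K[1,2])/K[1,1],-np.ones_like(u)],-1)@T[:3,:3].T
    t=(z-T[2,3])/r[...,2]
    return T[:3,3]+r*t[...,None]
E
python3 - <<'E'
from h import *
f=np.load("top0.npz");p,d=f["p"],f["d"]
W=cloud("top",d)
print("table z",np.nanmedian(W[280:330,320:400,2]), np.nanmedian(W[90:110,200:300,2]))
# tiles: low-saturation, z ~ .01
hsv=cv2.cvtColor(p,cv2.COLOR_RGB2HSV)
m=((hsv[...,1]<60)&(hsv[...,2]>60)).astype(np.uint8); m[:100]=0;m[182:]=0;m[:,:150]=0;m[:,360:]=0
m=cv2.morphologyEx(m,cv2.MORPH_OPEN,np.ones((3,3)))
n,l,st,c=cv2.connectedComponentsWithStats(m)
for i in range(1,n):
    if st[i,4]<500: continue
    cs,_=cv2.findContours((l==i).astype(np.uint8),0,1)
    q=cs[0][:,0].astype(float)
    w=ontoz("top",q[:,0],q[:,1],.01)
    (cx,cy),sz,a=cv2.minAreaRect((w[:,:2]*1000).astype(np.float32))
    uv=np.argwhere(l==i); ww=ontoz("top",uv[:,1],uv[:,0],.01).mean(0)
    print("tile",st[i],c[i],cx,cy,sz,a,ww, np.nanmedian(W[l==i][:,2]))
rois=dict(saucer=(217,206),funnel=(254,211),pot=(300,207),torch=(333,210),ypot=(364,207),jar=(174,206),dib=(124,212),bigf=(186,258),span=(390,197))
for k,(u,v) in rois.items():
    s=28 if k in("dib","bigf") else 19
    ww=W[v-s:v+s,u-s:u+s].reshape(-1,3);h=ww[ww[:,2]>.006]
    print(k,len(h),"mean",np.nanmean(h,0).round(4),"zmax",np.nanpercentile(h[:,2],98).round(3),"x",np.nanpercentile(h[:,0],[1,99]).round(4),"y",np.nanpercentile(h[:,1],[1,99]).round(4))
crop=p[175:290,90:410,::-1]
cv2.imwrite("pics/crop.png",cv2.resize(crop,None,fx=2.5,fy=2.5,interpolation=cv2.INTER_CUBIC))
E
```

```text
table z 0.0006649210607225786 0.0010838479346932939
saucer 285 mean [0.4421 0.1166 0.0103] zmax 0.019 x [0.4078 0.4847] y [0.0704 0.1626]
funnel 504 mean [0.4261 0.0044 0.0289] zmax 0.097 x [0.3898 0.4619] y [-0.0342  0.0407]
pot 313 mean [ 0.4372 -0.1307  0.0316] zmax 0.061 x [0.3868 0.4812] y [-0.1721 -0.0796]
torch 271 mean [ 0.4278 -0.223   0.0737] zmax 0.126 x [0.3829 0.4733] y [-0.2719 -0.1882]
ypot 319 mean [ 0.4348 -0.3229  0.0346] zmax 0.061 x [0.3876 0.4653] y [-0.3714 -0.2775]
jar 387 mean [0.4413 0.2344 0.0616] zmax 0.08 x [0.4068 0.485 ] y [0.2092 0.285 ]
dib 412 mean [0.4135 0.3966 0.0165] zmax 0.024 x [0.3571 0.4959] y [0.3262 0.4698]
bigf 981 mean [0.2923 0.2059 0.0401] zmax 0.131 x [0.2405 0.3447] y [0.1603 0.2663]
span 433 mean [ 0.468  -0.3968  0.0167] zmax 0.057 x [0.4103 0.5218] y [-0.4442 -0.3362]
```

View pics/crop.png

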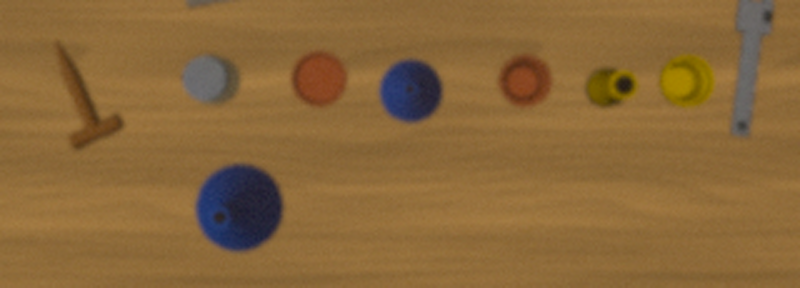

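The enlarged crop shows two funnels, at top-image pixels (254,211) and (186,258). The first is about 76 mm across and the second about 103 mm, so (254,211) is the one meant. The pots are terracotta at (300,207) and yellow at (364,207), and the terracotta one is meant. The saucer is at (217,206) and the dibber at (124,212).

```bash
cat > seg.py <<'E'
from h import *
def tiles(p):
    hsv=cv2.cvtColor(p,cv2.COLOR_RGB2HSV)
    a=p.astype(int); out=[]
    m=((a[...,0]-a[...,2])<22)&(a.sum(-1)>250); m=m.astype(np.uint8); m[:100]=0;m[182:]=0;m[:,:150]=0;m[:,360:]=0
    m=cv2.morphologyEx(m,cv2.MORPH_OPEN,np.ones((3,3)))
    n,l,st,c=cv2.connectedComponentsWithStats(m)
    for i in range(1,n):
        if st[i,4]<800: continue
        cs,_=cv2.findContours((l==i).astype(np.uint8),0,1)
        q=cv2.convexHull(cs[0])[:,0].astype(float); w=ontoz("top",q[:,0],q[:,1],.01)
        (cx,cy),sz,an=cv2.minAreaRect((w[:,:2]*1000).astype(np.float32))
        uv=np.argwhere(l==i); ww=ontoz("top",uv[:,1],uv[:,0],.01).mean(0)
        out.append((cx,cy,sz,an,ww,c[i]))
    return out
def blob(p,kind,u,v,s,z):
    a=p.astype(int);r,g,b=a[...,0],a[...,1],a[...,2]
    m={"terra":(r-g>45)&(r-b>40)&(g-b<30),"blue":(b-r>25)}[kind].astype(np.uint8)
    q=np.zeros_like(m);q[v-s:v+s,u-s:u+s]=m[v-s:v+s,u-s:u+s]
    n,l,st,c=cv2.connectedComponentsWithStats(q)
    i=1+np.argmax(st[1:,4]);cs,_=cv2.findContours((l==i).astype(np.uint8),0,1)
    (cu,cv),rad=cv2.minEnclosingCircle(cs[0])
    w=ontoz("top",np.array(c[i,0]),np.array(c[i,1]),z)
    return st[i],c[i],(cu,cv,rad),w.round(4),ontoz("top",np.array(cu),np.array(cv),z).round(4)
E
python3 - <<'E'
from seg import *
p=np.load("top0.npz")["p"]
for x in [(143,260),(150,185),(140,323),(100,260),(206,217),(207,300),(211,254),(230,128)]: print(x,p[x])
for t in tiles(p): print(t)
print(blob(p,"terra",217,206,20,.014)); print(blob(p,"terra",300,207,20,.056)); print(blob(p,"blue",254,211,20,.0))
E
```

```text
(143, 260) [112 102  86]
(150, 185) [114 103  87]
(140, 323) [116 105  89]
(100, 260) [148 111  62]
(206, 217) [139  72  36]
(207, 300) [136  71  32]
(211, 254) [49 44 64]
(230, 128) [102  70  33]
(array([208, 204,   2,   5,   6], dtype=int32), array([208.33333333, 206.        ]), (208.5, 206.0, 2.061652660369873), array([0.4418, 0.1412, 0.014 ]), array([0.4418, 0.1407, 0.014 ]))
(array([292, 201,  11,   5,  15], dtype=int32), array([296.93333333, 202.6       ]), (297.0, 203.5, 5.2202534675598145), array([ 0.4479, -0.1203,  0.056 ]), array([ 0.4453, -0.1205,  0.056 ]))
(array([243, 200,  16,  23, 258], dtype=int32), array([250.27131783, 211.46899225]), (253.0, 211.0, 11.04546070098877), array([0.4247, 0.0161, 0.    ]), array([0.426 , 0.0078, 0.    ]))
```

```bash
python3 - <<'E'
s=open("seg.py").read()
s=s.replace("m=((a[...,0]-a[...,2])<22)&(a.sum(-1)>250)","m=(a[...,2]>0.6*a[...,0])&(a.sum(-1)>220)")
s=s.replace("(r-g>45)&(r-b>40)&(g-b<30)","(g<.63*r)&(r>70)").replace("(b-r>25)","(b>.8*r)")
open("seg.py","w").write(s)
E
python3 - <<'E'
from seg import *
p=np.load("top0.npz")["p"];d=np.load("top0.npz")["d"]
for t in tiles(p): print(t)
print(blob(p,"terra",217,206,20,.014)); print(blob(p,"terra",300,207,20,.056)); print(blob(p,"blue",254,211,22,.0))
a=p.astype(int);c=cv2.resize(p[185:240,95:155],None,fx=1,fy=1)
W=cloud("top",d)
m=np.zeros(d.shape,np.uint8);m[188:240,100:148]=((W[...,2]>.009))[188:240,100:148]
c=(a[...,1]<.71*a[...,0]);print(c[188:240,100:148].sum(),m.sum())
m2=np.zeros_like(m);m2[188:240,100:148]=c[188:240,100:148]
big=np.hstack([p[180:245,95:155,::-1],cv2.cvtColor(m*255,8)[180:245,95:155],cv2.cvtColor(m2*255,8)[180:245,95:155]])
cv2.imwrite("pics/dib.png",cv2.resize(big,None,fx=4.4,fy=4.4,interpolation=0))
E
```

```text
(640.0723266601562, -205.41867065429688, (139.2041778564453, 139.2081756591797), 78.71216583251953, array([ 0.63995344, -0.20522502,  0.01      ]), array([322.53061224, 139.94217687]))
(630.5921020507812, -15.151786804199219, (134.0315704345703, 138.05841064453125), 89.59085845947266, array([ 0.63105174, -0.01524663,  0.01      ]), array([260.06360078, 143.3018591 ]))
(609.7430419921875, 216.67068481445312, (138.8558807373047, 138.76205444335938), 9.495988845825195, array([0.60954086, 0.2165228 , 0.01      ]), array([183.5967118 , 150.89603482]))
(array([207, 196,  21,  22, 359], dtype=int32), array([217.20334262, 206.02506964]), (217.1666717529297, 206.1666717529297, 10.865439414978027), array([0.4415, 0.1147, 0.014 ]), array([0.441 , 0.1148, 0.014 ]))
(array([290, 197,  21,  21, 322], dtype=int32), array([299.6552795 , 206.83540373]), (299.80908203125, 206.9545440673828, 10.244503021240234), array([ 0.4356, -0.1281,  0.056 ]), array([ 0.4352, -0.1285,  0.056 ]))
(array([242, 199,  24,  25, 466], dtype=int32), array([253.46995708, 210.96995708]), (253.3114776611328, 210.97267150878906, 12.270919799804688), array([0.4261, 0.0064, 0.    ]), array([0.4261, 0.0069, 0.    ]))
326 350
```

View pics/dib.png

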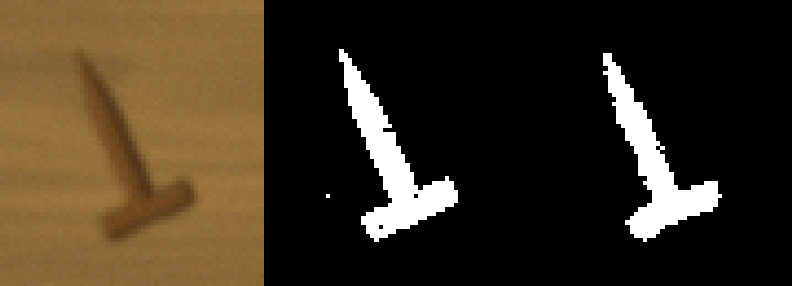

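```bash
cat >> h.py <<'E'
def plan(pos,jawdeg=None,tilt=None):
    """total tool-frame move from current pose: spin so jaw axis (mod 180) along world azimuth jawdeg, then shift"""
    s=get_state();M=R.from_rotvec(s["tool_rot"]).as_matrix()
    z=M[:,2];cur=np.degrees(np.arctan2(z[1],z[0]))
    print("t",round(s["time"],2),"pos",s["position"].round(4),"down",M[:,0].round(4),"jaw az",cur.round(2),"F",s["ft_force"].round(2),"w",round(s["grip_width"]*8.7,2),"q",s["joint_positions"].round(2))
    if jawdeg is None: jawdeg=cur
    dj=(jawdeg-cur+90)%180-90
    Rz=R.from_euler("z",cur+dj,degrees=True).as_matrix()
    zz=Rz@[1,0,0]; xx=np.array([0,0,-1.]); yy=np.cross(zz,xx)
    T=np.stack([xx,yy,zz],1)
    w=np.degrees(R.from_matrix(M.T@T).as_rotvec())
    d=np.asarray(pos)-s["position"]
    print("turn deg",w.round(2),"| shift cm in start axes",(M.T@d*100).round(2),"| in final axes",(T.T@d*100).round(2))
E
python3 - <<'E'
from h import *
tip=ontoz("top",np.array(112.7),np.array(191.8),.01);h=ontoz("top",np.array(128.9),np.array(227.9),.012)
d=tip-h;L=np.hypot(*d[:2]);u=d[:2]/L;print(tip,h,L,np.degrees(np.arctan2(d[1],d[0])))
print("mid",h[:2]+u*.055,"grasp(-26mm)",h[:2]+u*.029)
plan([.4355,-.1283,.15],0)
plan([.441,.1148,.15],0)
E
```

```text
[0.48699977 0.42888155 0.01      ] [0.3784594  0.37829617 0.012     ] 0.11974929295306885 24.987932945771764
mid [0.42831122 0.40152967] grasp(-26mm) [0.40474491 0.39054656]
t 0.1 pos [ 0.2066 -0.6157  0.2087] down [-6.0e-04  1.6e-03 -1.0e+00] jaw az -71.45 F [-0.03 -0.42 -0.65] w 8.7 q [ 1.26  0.32 -0.07  1.45  0.02  1.37 -0.06]
turn deg [-7.145e+01 -9.000e-02 -6.000e-02] | shift cm in start axes [  5.93  37.21 -38.92] | in final axes [ 5.87 48.74 22.89]
t 0.1 pos [ 0.2066 -0.6157  0.2087] down [-6.0e-04  1.6e-03 -1.0e+00] jaw az -71.45 F [-0.03 -0.42 -0.65] w 8.7 q [ 1.26  0.32 -0.07  1.45  0.02  1.37 -0.06]
turn deg [-7.145e+01 -9.000e-02 -6.000e-02] | shift cm in start axes [  5.97  45.47 -61.79] | in final axes [ 5.87 73.05 23.44]
```

>>> {"op": "jog_arm", "data": {
  "targets": [
    [-10.2,0,0,0,0,0,8.7],
    [-10.2,0,0,0,0,0,8.7],
    [-10.2,0,0,0,0,0,8.7],
    [-10.2,0,0,0,0,0,8.7],
    [-10.2,0,0,0,0,0,8.7],
    [-10.2,0,0,0,0,0,8.7],
    [-10.2,0,0,0,0,0,8.7],
    [0,0,0,0,4.6,4.1,8.7],
    [0,0,0,0,4.6,4.1,8.7],
    [0,0,0,0,4.6,4.1,8.7]
  ],
  "squeeze": 20
}}

```text
time: 1.35
position: [0.3308, -0.4767, 0.2092]
tool_rot: [0.001, 1.571, -0.001]
ft_force: [0.3, -0.2, -0.4]
grip_width: 1.001
```

>>> {"op": "jog_arm", "data": {
  "targets": [
    [0,0,0,0,4.6,4.1,8.7],
    [0,0,0,0,4.6,4.1,8.7],
    [0,0,0,0,4.6,4.1,8.7],
    [0,0,0,0,4.6,4.1,8.7],
    [0,0,0,0,4.6,4.1,8.7],
    [0,0,0,0,5.2,-1.3,8.7],
    [0,0,0,0,5.2,-1.3,8.7],
    [0,0,0,0,5.2,-1.3,8.7],
    [0,0,0,0,5.2,-1.3,8.7],
    [0,0,0,0,0,0,8.7]
  ]
}}

```text
time: 2.6
position: [0.4824, -0.0356, 0.2098]
tool_rot: [-0.006, 1.571, 0.005]
ft_force: [0.1, -0.6, 0.6]
grip_width: 1.0
```

```bash
python3 - <<'E'
from h import *
plan([.441,.1148,.15],0)
E
```

```text
t 2.6 pos [ 0.4824 -0.0356  0.2098] down [-0.e+00 -4.e-04 -1.e+00] jaw az 0.4 F [ 0.15 -0.63  0.59] w 8.7 q [ 0.72 -0.01 -0.69  1.83 -0.01  1.32  0.04]
turn deg [ 0.4  -0.    0.02] | shift cm in start axes [ 5.97 15.08 -4.04] | in final axes [ 5.98 15.04 -4.14]
```

Works well. Move to a hover above the saucer and use the wrist camera.

>>> {"op": "jog_arm", "data": {
  "targets": [
    [0.4,0,0,0,5,-1.4,8.7],
    [0,0,0,0,5,-1.4,8.7],
    [0,0,0,0,5,-1.3,8.7],
    [0,0,0,4,0,0,8.7],
    [0,0,0,2,0,0,8.7],
    [0,0,0,0,0,0,8.7],
    [0,0,0,0,0,0,8.7]
  ]
}}

```text
time: 3.48
position: [0.4438, 0.1094, 0.1504]
tool_rot: [0.007, 1.57, -0.007]
ft_force: [0.3, -0.6, 0.3]
grip_width: 0.996
```

```bash
cat >> h.py <<'E'
def wrist(fn):
    s=get_state();p,d=get_image("wrist")
    cv2.imwrite("pics/"+fn+".png",p[:,:,::-1]);np.savez(fn+".npz",p=p,d=d,pos=s["position"],rot=s["tool_rot"])
    return p,d,s["position"],s["tool_rot"]
def wcloud(d,pos,rot):
    ci=camera_info("wrist");K=ci["intrinsics"];T=ci["mount"]
    v,u=np.indices(d.shape);a=(u-K[0,2])/K[0,0];b=(v-K[1,2])/K[1,1];r=np.hypot(a,b)+1e-9
    k=np.tan(np.minimum(r,1.5))/r
    P=np.stack([a*k*d,-b*k*d,-d],-1)@T[:3,:3].T+T[:3,3]
    W=P@R.from_rotvec(rot).as_matrix().T+pos; W[d<=0]=np.nan
    return W
E
python3 - <<'E'
from h import *
plan([.441,.1148,.022],0)
p,d,pos,rot=wrist("w1");W=wcloud(d,pos,rot)
a=p.astype(int);m=(a[...,1]<.63*a[...,0])&(a[...,0]>50)
sel=m&(np.hypot(W[...,0]-.441,W[...,1]-.115)<.05)
q=W[sel];print(len(q),np.nanmean(q,0),np.nanmin(q,0),np.nanmax(q,0))
E
```

```text
t 3.48 pos [0.4438 0.1094 0.1504] down [ 9.e-04  3.e-04 -1.e+00] jaw az -0.5 F [ 0.3  -0.62  0.3 ] w 8.67 q [ 0.59 -0.03 -0.86  1.96 -0.03  1.2  -0.27]
turn deg [-0.5   0.05 -0.02] | shift cm in start axes [12.84  0.53 -0.3 ] | in final axes [12.84  0.54 -0.28]
2819 [0.44085132 0.11319474 0.00616793] [0.40856463 0.08125456 0.00172686] [0.47325041 0.14670784 0.01512754]
```

View pics/w1.png

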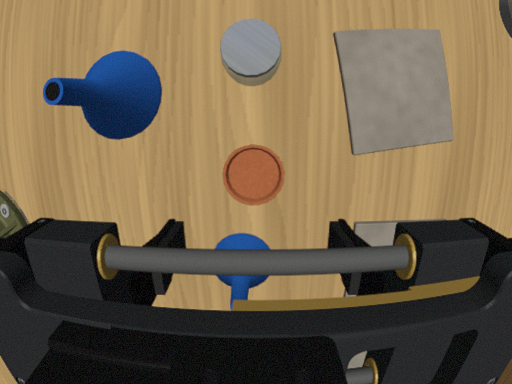

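The wrist view shows the saucer at pixel (253,175), between the jaws and clear of the jar at (250,50). It measures (0.441, 0.114). Descending.

>>> {"op": "jog_arm", "data": {
  "targets": [
    [-0.5,0,0,3,0.5,-0.3,8.7],
    [0,0,0,4,0,0,8.7],
    [0,0,0,3.5,0,0,8.7],
    [0,0,0,1.5,0,0,8.7],
    [0,0,0,0.8,0,0,8.7],
    [0,0,0,0,0,0,8.7],
    [0,0,0,0,0,0,8.7]
  ]
}}

```text
time: 4.4
position: [0.4412, 0.1149, 0.0227]
tool_rot: [-0.001, 1.569, 0.0]
ft_force: [-0.7, 0.0, -0.2]
grip_width: 1.0
```

>>> {"op": "jog_arm", "data": {
  "targets": [
    [0,0,0,0,0,0,6],
    [0,0,0,0,0,0,6],
    [0,0,0,0,0,0,6],
    [0,0,0,0,0,0,6],
    [0,0,0,0,0,0,6]
  ]
}}

```text
time: 5.03
position: [0.4401, 0.1147, 0.0216]
tool_rot: [-0.001, 1.571, 0.001]
ft_force: [-0.6, 0.3, 0.3]
grip_width: 0.695
```

```bash
python3 - <<'E'
from h import *
plan([.631,-.0152,.2],0)
E
```

```text
t 5.03 pos [0.4401 0.1147 0.0216] down [-1.e-04 -1.e-04 -1.e+00] jaw az 0.05 F [-0.56  0.29  0.28] w 6.05 q [ 0.52  0.18 -0.88  2.1   0.17  0.93 -0.45]
turn deg [ 0.05 -0.01  0.  ] | shift cm in start axes [-17.84 -13.01  19.08] | in final axes [-17.84 -12.99  19.09]
```

```bash
python3 - <<'E'
from h import *
p,d,pos,rot=wrist("w2")
print(get_state()["grip_width"])
p,d=get_image("scene");cv2.imwrite("pics/s2.png",cv2.resize(p[150:280,200:400,::-1],None,fx=3,fy=3))
E
```

```text
0.6932295371186324
```

View pics/w2.png

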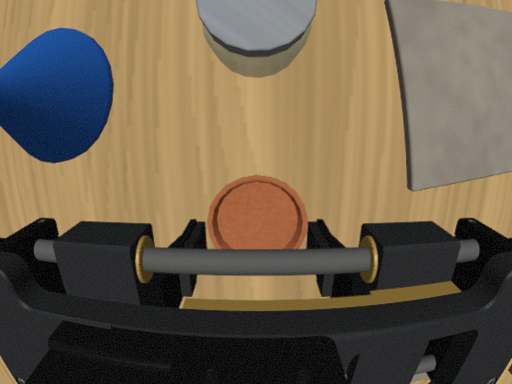

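View pics/s2.png

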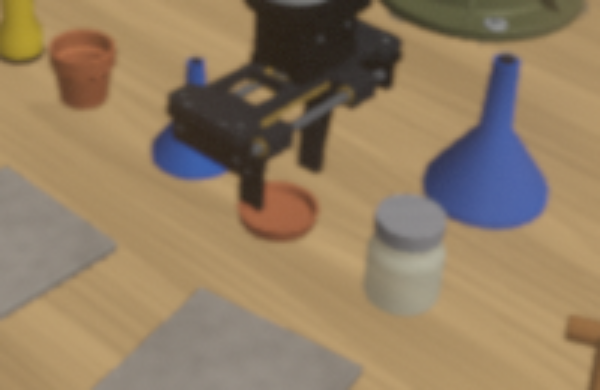

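```bash
python3 - <<'E'
from seg import *
f=np.load("w2.npz");p,d=f["p"],f["d"];W=wcloud(d,f["pos"],f["rot"])
a=p.astype(int);m=(a[...,1]<.63*a[...,0])&(a[...,0]>50)
sel=m&(np.hypot(W[...,0]-.441,W[...,1]-.115)<.06)
q=W[sel];print(len(q),np.nanmean(q,0),np.nanmin(q,0),np.nanmax(q,0))
rim=q[q[:,2]>.010]
from scipy.optimize import least_squares
r=least_squares(lambda t:np.hypot(rim[:,0]-t[0],rim[:,1]-t[1])-t[2],[.44,.12,.033]);print(r.x)
for (v,u) in [(240,190),(260,322),(250,325),(260,185)]: print(W[v,u],p[v,u])
p,d=get_image("top");print(p[206,217]);cv2.imwrite("pics/t2.png",cv2.resize(p[170:250,150:300,::-1],None,fx=5,fy=5))
E
```

```text
6047 [0.44104596 0.1172634  0.00593596] [ 0.40823788  0.0911935  -0.00168017] [0.4770564  0.14689826 0.01469829]
[0.44099404 0.11420644 0.03091505]
[0.40707382 0.12455948 0.06127855] [26 28 22]
[0.45959663 0.14577118 0.12061096] [93 96 92]
[0.46110904 0.14725352 0.1171129 ] [66 67 67]
[0.41963778 0.14548802 0.12029791] [91 91 88]
[77 74 47]
```

View pics/t2.png

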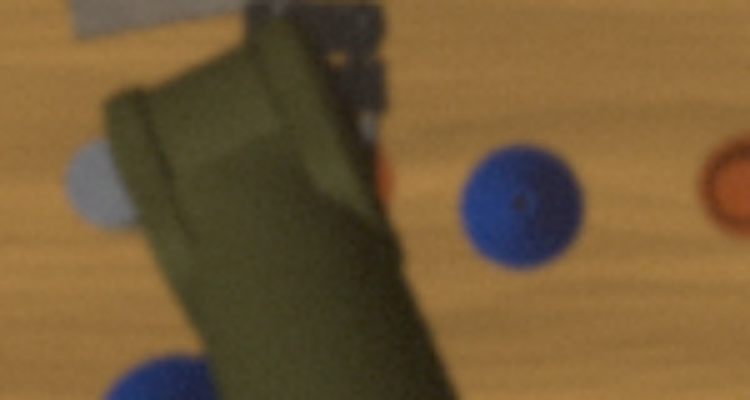

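```bash
python3 - <<'E'
from seg import *
ci=camera_info("scene");K=ci["intrinsics"];T=np.linalg.inv(ci["world_from_camera"])
def pr(X):
    c=T[:3,:3]@X+T[:3,3];return np.array([K[0,0]*c[0]/-c[2]+K[0,2],K[1,1]*-c[1]/-c[2]+K[1,2]])
p,d=get_image("scene");c=cv2.resize(p[140:260,220:380,::-1],None,fx=5,fy=5,interpolation=cv2.INTER_CUBIC)
for X,col in [((.471,.1147,.0026),(0,255,0)),((.411,.1147,.0026),(0,255,0)),((.475,.1147,.0026),(255,255,0)),((.407,.1147,.0026),(255,255,0)),((.441,.1147,.0216),(0,0,255))]:
    u=(pr(np.array(X))-[220,140])*5;print(X,u);cv2.circle(c,(int(u[0]),int(u[1])),4,col,-1)
for t in np.linspace(0,2*np.pi,60):
    u=(pr(np.array([.441+.034*np.cos(t),.1145+.034*np.sin(t),.014]))-[220,140])*5;cv2.circle(c,(int(u[0]),int(u[1])),1,(255,0,255),-1)
cv2.imwrite("pics/s3.png",c)
W=cloud("scene",d)
E
```

```text
(0.471, 0.1147, 0.0026) [318.45674639 436.80105974]
(0.411, 0.1147, 0.0026) [400.56331879 383.26412661]
(0.475, 0.1147, 0.0026) [312.79185006 440.49481003]
(0.407, 0.1147, 0.0026) [405.85280231 379.81516123]
(0.441, 0.1147, 0.0216) [362.22322705 378.72834836]
```

View pics/s3.png

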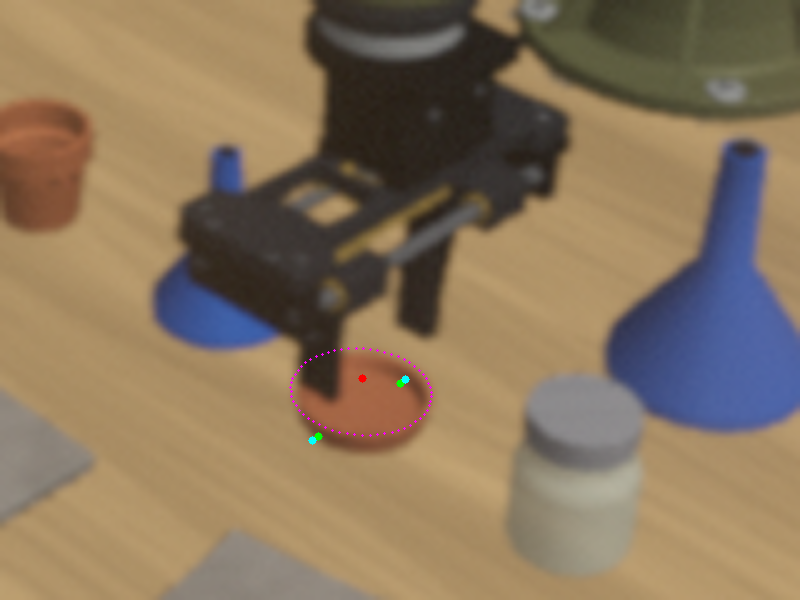

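```bash
python3 - <<'E'
from seg import *
p,d=get_image("scene");W=cloud("scene",d)
for (U,V) in [(320,340),(320,365),(320,380),(320,390),(330,392),(420,310),(425,325),(430,300),(360,400),(312,370),(335,370),(370,330),(365,445)]:
    u=220+U/5;v=140+V/5;print((U,V),W[int(round(v)),int(round(u))].round(4),p[int(round(v)),int(round(u))])
E
```

```text
(320, 340) [0.4822 0.1222 0.0704] [50 41 31]
(320, 365) [0.4807 0.1217 0.0549] [50 40 31]
(320, 380) [0.4789 0.1206 0.0446] [51 41 32]
(320, 390) [0.4799 0.1218 0.0399] [73 50 37]
(330, 392) [0.4798 0.1277 0.0432] [63 46 36]
(420, 310) [0.4109 0.1229 0.0517] [52 43 36]
(425, 325) [0.4082 0.1246 0.0423] [56 45 37]
(430, 300) [0.4077 0.1259 0.0576] [53 44 34]
(360, 400) [0.4381 0.1118 0.0053] [167 104  71]
(312, 370) [0.4789 0.1141 0.0468] [48 37 28]
(335, 370) [0.4753 0.1263 0.0516] [83 55 42]
(370, 330) [ 0.384   0.071  -0.0018] [175 146 103]
(365, 445) [0.4634 0.1375 0.0067] [122  78  53]
```

```bash
python3 - <<'E'
from seg import *
f=np.load("scene0.npz");p,d=f["p"],f["d"];W=cloud("scene",d)
sub=W[0:60,140:220].reshape(-1,3);k=np.hypot(sub[:,0]-.207,sub[:,1]+.616)<.12
q=sub[k&(sub[:,2]>.1)];print(len(q),np.sort(q[:,2])[:15],np.median(q,0))
cv2.imwrite("pics/s0c.png",cv2.resize(p[0:70,130:230,::-1],None,fx=7,fy=7,interpolation=cv2.INTER_CUBIC))
E
```

```text
1425 [0.22050994 0.22076215 0.22100007 0.22181854 0.22254226 0.22306919
 0.22362907 0.22369762 0.22408126 0.22417022 0.22441078 0.22491882
 0.22494507 0.2249959  0.22531915] [ 0.21964375 -0.58705584  0.3222116 ]
```

View pics/s0c.png

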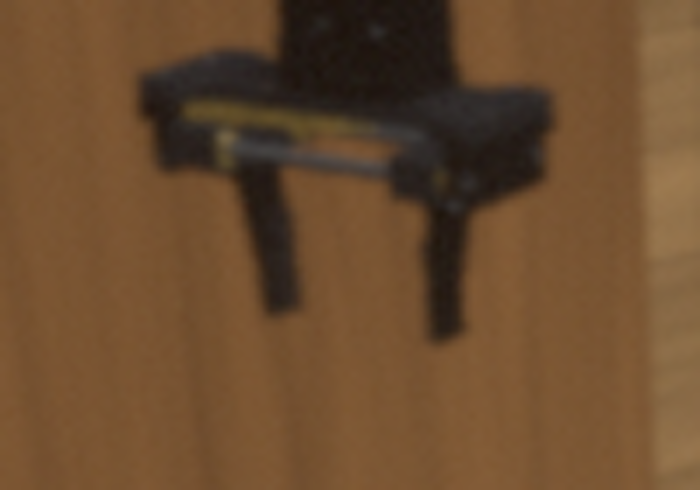

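The jaws closed to 6.05 cm on nothing. Scene depth puts the visible fingertips at z≈0.040 while the reported TCP is 0.0216. So the tips are about 18 mm behind the reported TCP, not 19 mm ahead as described. I'll open and lower gradually, watching the force.

>>> {"op": "jog_arm", "data": {
  "targets": [
    [0,0,0,0,0,0,8.7],
    [0,0,0,0,0,0,8.7],
    [0,0,0,0,0,0,8.7],
    [0,0,0,0,0,0,8.7],
    [0,0,0,1,0,0,8.7],
    [0,0,0,1,0,0.1,8.7],
    [0,0,0,0.6,0,0,8.7],
    [0,0,0,0,0,0,8.7]
  ]
}}

```text
time: 6.28
position: [0.4404, 0.1148, -0.0052]
tool_rot: [-0.001, 1.573, 0.001]
ft_force: [-0.2, 1.2, 0.3]
grip_width: 0.999
```

```bash
python3 - <<'E'
from seg import *
plan([.441,.1145,-.012],0)
p,d=get_image("scene");W=cloud("scene",d);cv2.imwrite("pics/s4.png",cv2.resize(p[140:260,220:380,::-1],None,fx=5,fy=5,interpolation=cv2.INTER_CUBIC))
q=W[(p.sum(-1)<170)&(abs(W[...,0]-.441)<.065)&(abs(W[...,1]-.115)<.03)];print(len(q),np.sort(q[:,2])[:12].round(4))
E
```

```text
t 6.28 pos [ 0.4404  0.1148 -0.0052] down [-1.7e-03  2.0e-04 -1.0e+00] jaw az 0.07 F [-0.24  1.25  0.32] w 8.69 q [ 0.49  0.24 -0.86  2.12  0.23  0.88 -0.5 ]
turn deg [ 0.07 -0.1  -0.01] | shift cm in start axes [ 0.68 -0.03  0.06] | in final axes [ 0.68 -0.03  0.06]
1869 [0.0112 0.0117 0.0117 0.0135 0.0142 0.0143 0.0144 0.015  0.0151 0.0159
 0.0162 0.0165]
```

View pics/s4.png

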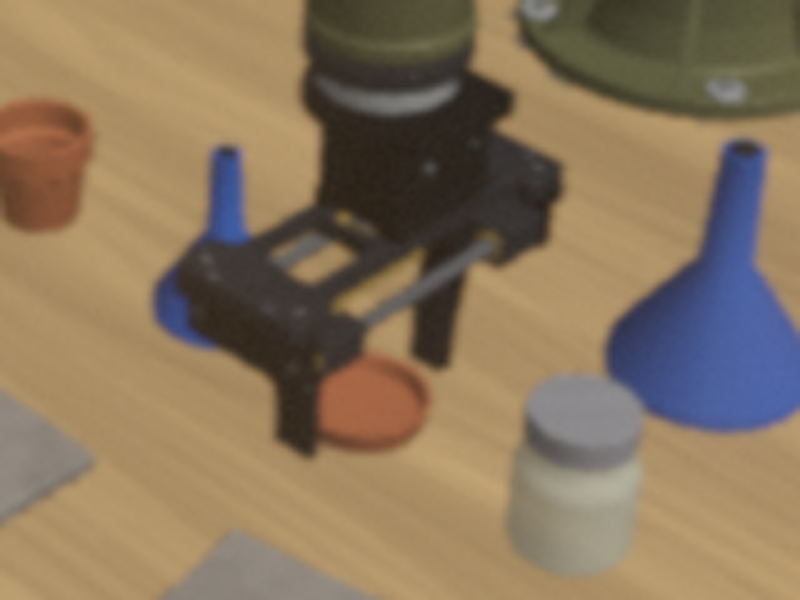

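The fingers now straddle the saucer at crop pixel (370,400), with the tips at z≈0.012. Going down a further 8 mm.

>>> {"op": "jog_arm", "data": {
  "targets": [
    [0,0,0,0.4,0,0.06,8.7],
    [0,0,0,0.4,0,0,8.7],
    [0,0,0,0,0,0,8.7],
    [0,0,0,0,0,0,6],
    [0,0,0,0,0,0,6],
    [0,0,0,0,0,0,6],
    [0,0,0,0,0,0,6],
    [0,0,0,0,0,0,6]
  ]
}}

```text
time: 7.32
position: [0.4417, 0.1147, -0.0124]
tool_rot: [-0.001, 1.571, 0.001]
ft_force: [0.1, 1.0, 0.1]
grip_width: 0.753
```

>>> {"op": "jog_arm", "data": {
  "targets": [
    [0,0,0,-1,0,0,6],
    [0,0,0,-3,0,0,6],
    [0,0,0,-3,0,0,6],
    [0,0,0,-3,0,0,6],
    [0,0,0,0,0,0,6],
    [0,0,0,0,0,0,6]
  ]
}}

```text
time: 8.07
position: [0.4412, 0.1144, 0.0872]
tool_rot: [-0.001, 1.571, 0.0]
ft_force: [0.5, 0.3, -1.0]
grip_width: 0.756
```

```bash
python3 - <<'E'
from seg import *
plan([.631,-.0152,.1],0)
p,d,pos,rot=wrist("w3");W=wcloud(d,pos,rot)
a=p.astype(int);m=(a[...,1]<.63*a[...,0])&(a[...,0]>50)
q=W[m&(np.hypot(W[...,0]-pos[0],W[...,1]-pos[1])<.06)];print(len(q),(np.nanmin(q,0)-pos).round(4),(np.nanmax(q,0)-pos).round(4))
p,d=get_image("scene");cv2.imwrite("pics/s5.png",cv2.resize(p[100:260,200:400,::-1],None,fx=3,fy=3))
E
```

```text
t 8.07 pos [0.4412 0.1144 0.0872] down [-6.e-04 -7.e-04 -1.e+00] jaw az 0.05 F [ 0.54  0.33 -0.99] w 6.58 q [ 0.58  0.06 -0.9   2.04  0.06  1.07 -0.35]
turn deg [ 0.05 -0.03  0.04] | shift cm in start axes [ -1.28 -12.98  18.97] | in final axes [ -1.28 -12.96  18.98]
7007 [-0.0326 -0.034   0.0117] [0.0336 0.0327 0.0987]
```

View pics/s5.png

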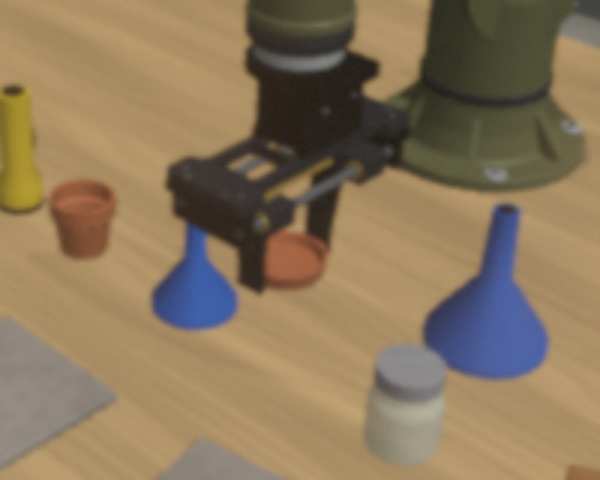

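View pics/w3.png

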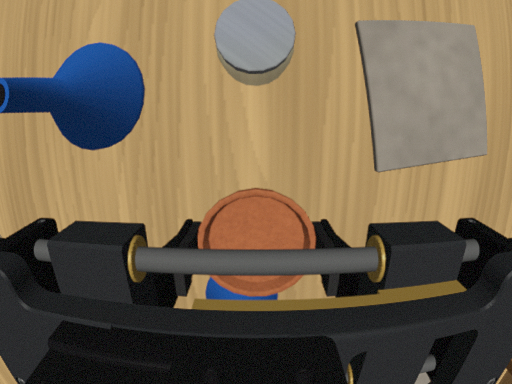

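Saucer is lifted, level and centred within 1 mm. Going to the middle tile.

>>> {"op": "jog_arm", "data": {
  "targets": [
    [0,0,0,0,-3.24,4.75,6],
    [0,0,0,0,-3.24,4.75,6],
    [0,0,0,0,-3.24,4.75,6],
    [0,0,0,0,-3.24,4.75,6],
    [0,0,0,2.5,0,0,6],
    [0,0,0,2.5,0,0,6],
    [0,0,0,0,0,0,6],
    [0,0,0,0,0,0,6]
  ]
}}

```text
time: 9.18
position: [0.6319, -0.0143, 0.0377]
tool_rot: [-0.001, 1.571, 0.001]
ft_force: [0.4, 0.4, -0.2]
grip_width: 0.756
```

```bash
python3 - <<'E'
from seg import *
plan([.631,-.0152,-.0015],0)
E
```

```text
t 9.18 pos [ 0.6319 -0.0143  0.0377] down [-2.e-04  4.e-04 -1.e+00] jaw az 0.08 F [ 0.4   0.38 -0.17] w 6.58 q [ 0.55  0.52 -0.73  1.66  0.38  1.1  -0.29]
turn deg [ 0.08 -0.01 -0.02] | shift cm in start axes [ 3.92 -0.1  -0.09] | in final axes [ 3.92 -0.09 -0.09]
```

>>> {"op": "jog_arm", "data": {
  "targets": [
    [0,0,0,2,-0.1,-0.1,6],
    [0,0,0,1.2,0,0,6],
    [0,0,0,0.7,0,0,6],
    [0,0,0,0,0,0,6],
    [0,0,0,0,0,0,6]
  ]
}}

```text
time: 9.8
position: [0.631, -0.0156, -0.0014]
tool_rot: [-0.001, 1.571, 0.001]
ft_force: [0.0, 0.7, -0.7]
grip_width: 0.75
```

>>> {"op": "jog_arm", "data": {
  "targets": [
    [0,0,0,0,0,0,8.7],
    [0,0,0,0,0,0,8.7],
    [0,0,0,0,0,0,8.7],
    [0,0,0,0,0,0,8.7],
    [0,0,0,-4,0,0,8.7],
    [0,0,0,-6,0,0,8.7],
    [0,0,0,-6,0,0,8.7],
    [0,0,0,0,-4,-4,8.7],
    [0,0,0,0,-4,-4,8.7],
    [0,0,0,0,-3,-5,8.7]
  ]
}}

```text
time: 11.05
position: [0.4999, -0.1276, 0.1587]
tool_rot: [-0.0, 1.57, -0.0]
ft_force: [-0.3, -0.1, 0.2]
grip_width: 0.999
```

```bash
python3 - <<'E'
from seg import *
plan([.4355,-.1283,.1],0)
p,d,pos,rot=wrist("w4");W=wcloud(d,pos,rot)
a=p.astype(int);m=(a[...,1]<.63*a[...,0])&(a[...,0]>50)
for c in [(.631,-.0152),(.4355,-.1283)]:
    q=W[m&(np.hypot(W[...,0]-c[0],W[...,1]-c[1])<.06)];print(len(q),np.nanmin(q,0).round(4),np.nanmax(q,0).round(4))
t,_=get_image("top");cv2.imwrite("pics/t4.png",cv2.resize(t[100:240,150:390,::-1],None,fx=3.3,fy=3.3))
print(blob(t,"terra",260,143,20,.024))
E
```

```text
t 11.05 pos [ 0.4999 -0.1276  0.1587] down [ 7.e-04 -3.e-04 -1.e+00] jaw az -0.01 F [-0.32 -0.07  0.16] w 8.69 q [ 0.94  0.12 -0.78  1.83  0.09  1.23  0.13]
turn deg [-0.01  0.04  0.02] | shift cm in start axes [ 5.87 -0.07 -6.45] | in final axes [ 5.87 -0.07 -6.44]
2430 [ 0.5973 -0.0492  0.0082] [0.6614 0.0146 0.0253]
2679 [ 0.3901 -0.1618 -0.0009] [ 0.4646 -0.0989  0.0571]
(array([250, 133,  21,  20, 336], dtype=int32), array([260.39285714, 142.44642857]), (260.32257080078125, 142.1653289794922, 10.50175952911377), array([ 0.6309, -0.0162,  0.024 ]), array([ 0.6318, -0.016 ,  0.024 ]))
```

View pics/w4.png

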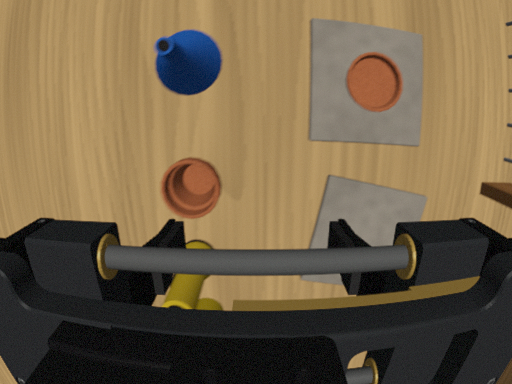

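View pics/t4.png

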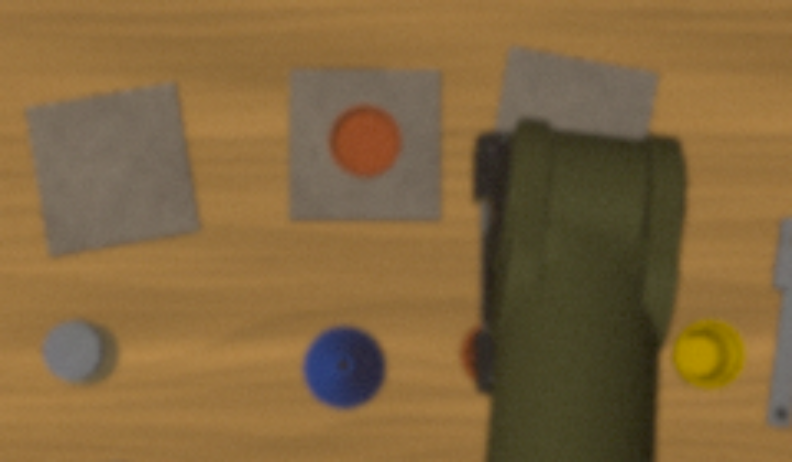

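>>> {"op": "jog_arm", "data": {
  "targets": [
    [0,0,0,0,-0.1,-3.2,8.7],
    [0,0,0,2,0,-3.25,8.7],
    [0,0,0,3.5,0,0,8.7],
    [0,0,0,0,0,0,8.7],
    [0,0,0,0,0,0,8.7]
  ]
}}

```text
time: 11.78
position: [0.4378, -0.1264, 0.1048]
tool_rot: [-0.002, 1.569, 0.002]
ft_force: [-0.2, -0.2, 0.7]
grip_width: 1.002
```

```bash
python3 - <<'E'
from seg import *
from scipy.optimize import least_squares
plan([.435,-.129,.011],0)
p,d,pos,rot=wrist("w5");W=wcloud(d,pos,rot)
a=p.astype(int);m=(a[...,1]<.63*a[...,0])&(a[...,0]>50)
q=W[m&(np.hypot(W[...,0]-.435,W[...,1]+.129)<.06)&(W[...,2]>.053)];print(len(q),np.nanmin(q,0).round(4),np.nanmax(q,0).round(4))
print(least_squares(lambda t:np.hypot(q[:,0]-t[0],q[:,1]-t[1])-t[2],[.435,-.13,.028],loss="soft_l1",f_scale=.001).x)
E
```

```text
t 11.78 pos [ 0.4378 -0.1264  0.1048] down [ 1.6e-03  1.0e-04 -1.0e+00] jaw az 0.12 F [-0.24 -0.17  0.73] w 8.72 q [ 1.    0.02 -0.77  2.02  0.02  1.1   0.22]
turn deg [ 0.12  0.09 -0.01] | shift cm in start axes [ 9.37 -0.26 -0.29] | in final axes [ 9.38 -0.26 -0.28]
986 [ 0.406  -0.159   0.0531] [ 0.4653 -0.0995  0.0569]
[ 0.4356668  -0.12905776  0.0279129 ]
```

View pics/w5.png

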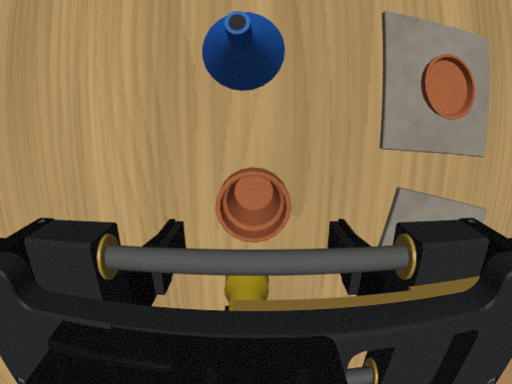

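Pot rim at pixel (253,205) fits a circle centred at (0.4357, −0.129), clear of the torch at (246,285). Descending and gripping the collar.

>>> {"op": "jog_arm", "data": {
  "targets": [
    [0,0,0,3,-0.3,-0.2,8.7],
    [0,0,0,3.5,0,0,8.7],
    [0,0,0,2,0,0,8.7],
    [0,0,0,0.9,0,0,8.7],
    [0,0,0,0,0,0,8.7],
    [0,0,0,0,0,0,5.5],
    [0,0,0,0,0,0,5.5],
    [0,0,0,0,0,0,5.5],
    [0,0,0,0,0,0,5.5],
    [0,0,0,0,0,0,5.5]
  ]
}}

```text
time: 13.08
position: [0.4348, -0.1301, 0.01]
tool_rot: [-0.001, 1.57, 0.0]
ft_force: [-1.2, 0.5, 4.2]
grip_width: 0.697
```

```bash
python3 - <<'E'
from seg import *
plan([.631,-.016,.12],0)
E
```

```text
t 13.07 pos [ 0.4348 -0.1301  0.01  ] down [ 5.e-04 -6.e-04 -1.e+00] jaw az 0.05 F [-1.18  0.51  4.17] w 6.07 q [ 0.96  0.18 -0.76  2.11  0.16  0.9   0.1 ]
turn deg [0.05 0.03 0.03] | shift cm in start axes [-10.99  11.38  19.64] | in final axes [-11.    11.41  19.62]
```

>>> {"op": "jog_arm", "data": {
  "targets": [
    [0,0,0,-1,0,0,5.5],
    [0,0,0,-5,0,0,5.5],
    [0,0,0,-5,0,0,5.5],
    [0,0,0,0,2.85,4.9,5.5],
    [0,0,0,0,2.85,4.9,5.5],
    [0,0,0,0,2.85,4.9,5.5],
    [0,0,0,0,2.85,4.9,5.5],
    [0,0,0,2,0,0,5.5],
    [0,0,0,0,0,0,5.5],
    [0,0,0,0,0,0,5.5]
  ]
}}

```text
time: 14.32
position: [0.6295, -0.0172, 0.0998]
tool_rot: [-0.001, 1.571, -0.002]
ft_force: [0.4, 1.2, -1.6]
grip_width: 0.703
```

```bash
python3 - <<'E'
from seg import *
plan([.631,-.016,.0255],0)
p,d,pos,rot=wrist("w6");W=wcloud(d,pos,rot)
a=p.astype(int);m=(a[...,1]<.63*a[...,0])&(a[...,0]>50)
q=W[m&(np.hypot(W[...,0]-pos[0],W[...,1]-pos[1])<.06)];
h=q[q[:,2]>.1];print("held",len(h),np.nanmin(h,0).round(4),np.nanmax(h,0).round(4))
h=q[q[:,2]<.04];print("saucer",len(h),np.nanmin(h,0).round(4),np.nanmax(h,0).round(4))
p,d=get_image("scene");cv2.imwrite("pics/s6.png",cv2.resize(p[100:280,120:340,::-1],None,fx=3,fy=3))
E
```

```text
t 14.32 pos [ 0.6295 -0.0172  0.0998] down [-7.0e-04 -1.3e-03 -1.0e+00] jaw az -0.04 F [ 0.42  1.22 -1.62] w 6.12 q [ 0.63  0.48 -0.83  1.61  0.38  1.22 -0.28]
turn deg [-0.04 -0.04  0.07] | shift cm in start axes [7.43 0.13 0.15] | in final axes [7.43 0.12 0.15]
held 5192 [ 0.599  -0.0442  0.1   ] [0.6606 0.0137 0.1989]
saucer 2391 [ 0.5986 -0.0279  0.0122] [0.6641 0.0164 0.0252]
```

View pics/s6.png

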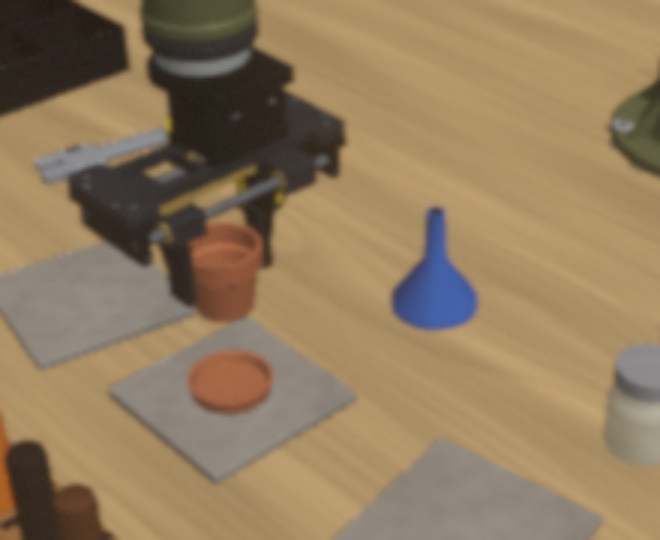

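View pics/w6.png

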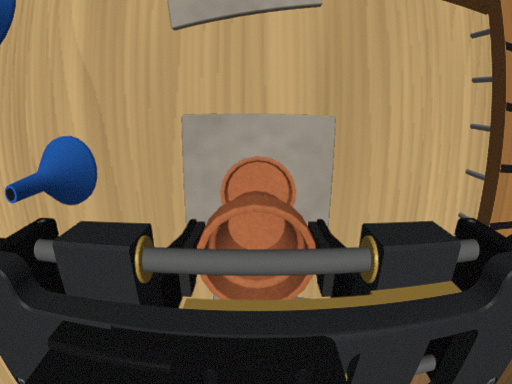

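>>> {"op": "jog_arm", "data": {
  "targets": [
    [0,0,0,2.5,0,0.15,5.5],
    [0,0,0,2.5,0,0,5.5],
    [0,0,0,1,0,0,5.5],
    [0,0,0,0,0,0,5.5],
    [0,0,0,0.7,0,0,5.5],
    [0,0,0,0.7,0,0,5.5],
    [0,0,0,0,0,0,5.5],
    [0,0,0,0,0,0,5.5]
  ]
}}

```text
time: 15.42
position: [0.6318, -0.0156, 0.0256]
tool_rot: [-0.001, 1.571, 0.001]
ft_force: [0.5, -0.3, -0.6]
grip_width: 0.699
```

```bash
python3 - <<'E'
from seg import *
plan([.631,-.0168,.025],0)
E
```

```text
t 15.43 pos [ 0.6318 -0.0156  0.0256] down [-2.e-04 -1.e-04 -1.e+00] jaw az 0.06 F [ 0.47 -0.3  -0.55] w 6.08 q [ 0.59  0.56 -0.79  1.67  0.44  1.1  -0.33]
turn deg [ 0.06 -0.01  0.  ] | shift cm in start axes [ 0.06 -0.12 -0.08] | in final axes [ 0.06 -0.12 -0.08]
```

Within about 1 mm. Lower the last 0.5 mm, release, and go up.

>>> {"op": "jog_arm", "data": {
  "targets": [
    [0,0,0,0.05,-0.1,0,5.5],
    [0,0,0,0,0,0,5.5],
    [0,0,0,0,0,0,8.5],
    [0,0,0,0,0,0,8.5],
    [0,0,0,0,0,0,8.5],
    [0,0,0,0,0,0,8.5],
    [0,0,0,-4,0,0,8.5],
    [0,0,0,-6,0,0,8.5],
    [0,0,0,-6,0,0,8.5],
    [0,0,0,0,0,-5,8.5]
  ]
}}

```text
time: 16.68
position: [0.5874, -0.0155, 0.1914]
tool_rot: [0.001, 1.558, 0.002]
ft_force: [-0.4, 0.7, 0.9]
grip_width: 0.977
```

>>> {"op": "jog_arm", "data": {
  "targets": [
    [0,0,0,0,0.5,-5,6],
    [0,0,0,0,0.8,-5,6],
    [0,0,0,0,0.5,-3,6],
    [0,0,0,0,0,0,6]
  ]
}}

```text
time: 17.18
position: [0.4504, 0.0009, 0.1853]
tool_rot: [-0.004, 1.57, -0.003]
ft_force: [0.4, -0.9, 0.1]
grip_width: 0.705
```

```bash
python3 - <<'E'
from seg import *
plan([.426,.0067,.1],0)
p,d,pos,rot=wrist("w7");W=wcloud(d,pos,rot)
a=p.astype(int)
m=a[...,2]>1.1*a[...,0]
q=W[m&(np.hypot(W[...,0]-.426,W[...,1]-.0067)<.06)]
for lo,hi in [(0,.01),(.05,.08),(.085,.1)]:
    h=q[(q[:,2]>lo)&(q[:,2]<hi)];print(len(h),np.nanmin(h,0).round(4),np.nanmax(h,0).round(4)) if len(h) else 0
p,d=get_image("scene");cv2.imwrite("pics/s7.png",cv2.resize(p[100:280,120:340,::-1],None,fx=3,fy=3))
E
```

```text
t 17.18 pos [0.4504 0.0009 0.1853] down [ 3.0e-04 -4.6e-03 -1.0e+00] jaw az 0.02 F [ 0.42 -0.89  0.15] w 6.13 q [ 0.95 -0.1  -0.94  1.93 -0.08  1.28  0.03]
turn deg [0.02 0.02 0.27] | shift cm in start axes [ 8.53  0.62 -2.44] | in final axes [ 8.53  0.58 -2.44]
235 [ 0.3897 -0.0299  0.004 ] [0.4627 0.041  0.01  ]
147 [0.4172 0.0012 0.0503] [0.4359 0.0133 0.0799]
214 [ 0.4181 -0.004   0.0851] [0.4345 0.0117 0.0963]
```

View pics/s7.png

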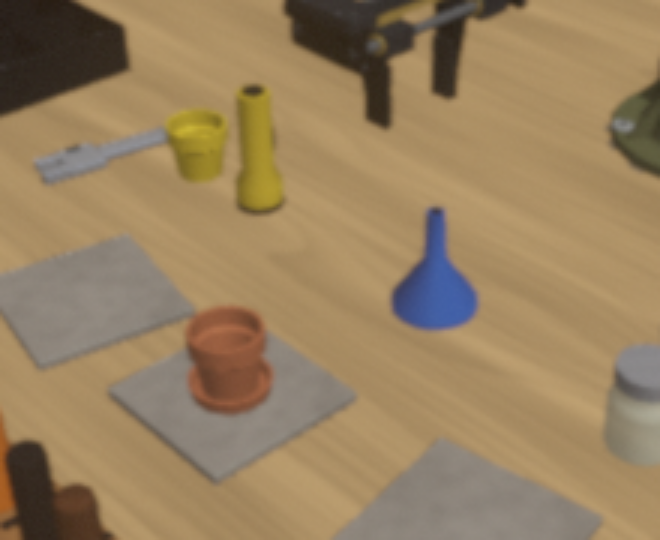

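View pics/w7.png

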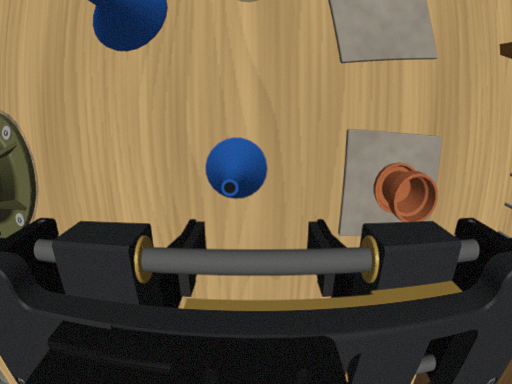

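Pot stands in the saucer. Now the funnel: spout at wrist pixel (231,187), world (0.426, 0.005).

>>> {"op": "jog_arm", "data": {
  "targets": [
    [0,0,0.3,0,0.4,-2.4,5],
    [0,0,0,4,0,0,5],
    [0,0,0,3,0,0,5],
    [0,0,0,0,0,0,5],
    [0,0,0,0,0,0,5]
  ],
  "squeeze": 15
}}

```text
time: 17.9
position: [0.4292, 0.0059, 0.1161]
tool_rot: [0.004, 1.57, 0.006]
ft_force: [0.4, 0.1, 1.2]
grip_width: 0.576
```

```bash
python3 - <<'E'
from seg import *
plan([.426,.005,.036],0)
p,d,pos,rot=wrist("w8");W=wcloud(d,pos,rot)
a=p.astype(int)
m=a[...,2]>1.1*a[...,0]
q=W[m&(np.hypot(W[...,0]-.426,W[...,1]-.0067)<.06)]
for lo,hi in [(0,.01),(.05,.08),(.085,.1)]:
    h=q[(q[:,2]>lo)&(q[:,2]<hi)];print(len(h),np.nanmin(h,0).round(4),np.nanmax(h,0).round(4)) if len(h) else 0
E
```

```text
t 17.9 pos [0.4292 0.0059 0.1161] down [ 0.0012  0.0067 -1.    ] jaw az 0.08 F [0.4  0.15 1.17] w 5.01 q [ 0.95 -0.08 -0.97  2.06 -0.08  1.13  0.02]
turn deg [ 0.08  0.07 -0.38] | shift cm in start axes [ 8.01 -0.14 -0.33] | in final axes [ 8.01 -0.09 -0.32]
401 [ 0.3887 -0.0292  0.0005] [0.4632 0.0414 0.01  ]
279 [0.4168 0.0035 0.05  ] [0.4354 0.0133 0.08  ]
346 [ 0.418  -0.0041  0.0851] [0.4338 0.0119 0.0959]
```

View pics/w8.png

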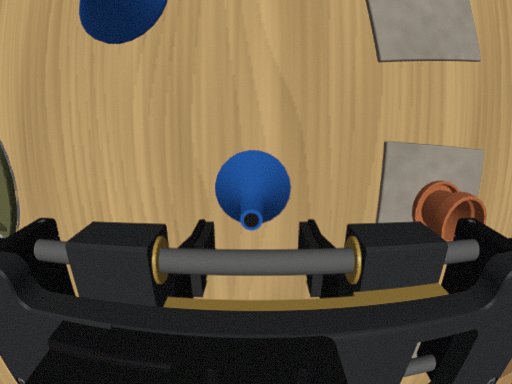

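>>> {"op": "jog_arm", "data": {
  "targets": [
    [0,0,-0.3,2,-0.1,-0.3,5],
    [0,0,0,3,0,0,5],
    [0,0,0,2,0,0,5],
    [0,0,0,1,0,0,5],
    [0,0,0,0,0,0,5],
    [0,0,0,0,0,0,1.2],
    [0,0,0,0,0,0,1.2],
    [0,0,0,0,0,0,1.2],
    [0,0,0,0,0,0,1.2],
    [0,0,0,0,0,0,1.2]
  ]
}}

```text
time: 19.2
position: [0.425, 0.0045, 0.0353]
tool_rot: [-0.001, 1.571, 0.0]
ft_force: [-1.0, -0.2, 2.0]
grip_width: 0.214
```

```bash
python3 - <<'E'
from seg import *
plan([.6096,.2166,.12],0)
E
```

```text
t 19.2 pos [0.425  0.0045 0.0353] down [ 2.e-04 -4.e-04 -1.e+00] jaw az 0.05 F [-0.97 -0.18  1.96] w 1.86 q [ 0.92  0.08 -1.01  2.15  0.08  0.95 -0.13]
turn deg [0.05 0.01 0.02] | shift cm in start axes [-8.47 21.19 18.48] | in final axes [-8.47 21.21 18.46]
```

>>> {"op": "jog_arm", "data": {
  "targets": [
    [0,0,0,-1,0,0,1.2],
    [0,0,0,-4,0,0,1.2],
    [0,0,0,-4,0,0,1.2],
    [0,0,0,0,4.24,3.7,1.2],
    [0,0,0,0,4.24,3.7,1.2],
    [0,0,0,0,4.24,3.7,1.2],
    [0,0,0,0,4.24,3.7,1.2],
    [0,0,0,0,4.24,3.7,1.2],
    [0,0,0,0,0,0,1.2],
    [0,0,0,0,0,0,1.2]
  ]
}}

```text
time: 20.45
position: [0.6092, 0.2166, 0.1249]
tool_rot: [-0.002, 1.572, 0.001]
ft_force: [-0.5, 0.6, -0.8]
grip_width: 0.212
```

```bash
python3 - <<'E'
from seg import *
plan([.6096,.2166,.0463],0)
p,d,pos,rot=wrist("w9");W=wcloud(d,pos,rot)
a=p.astype(int)
m=a[...,2]>1.1*a[...,0]
q=W[m&(np.hypot(W[...,0]-pos[0],W[...,1]-pos[1])<.06)]
print(len(q),np.nanpercentile(q,[1,99],axis=0).round(4))
p,d=get_image("scene");cv2.imwrite("pics/s9.png",cv2.resize(p[100:320,140:400,::-1],None,fx=2.5,fy=2.5))
E
```

```text
t 20.45 pos [0.6092 0.2166 0.1249] down [-1.2e-03 -5.0e-04 -1.0e+00] jaw az 0.09 F [-0.46  0.57 -0.77] w 1.85 q [ 0.35  0.57 -1.02  1.54  0.5   1.31 -0.72]
turn deg [ 0.09 -0.07  0.03] | shift cm in start axes [ 7.86 -0.    0.05] | in final axes [ 7.86 -0.    0.04]
18901 [[0.5604 0.2072 0.0954]
 [0.6587 0.2546 0.2602]]
```

View pics/s9.png

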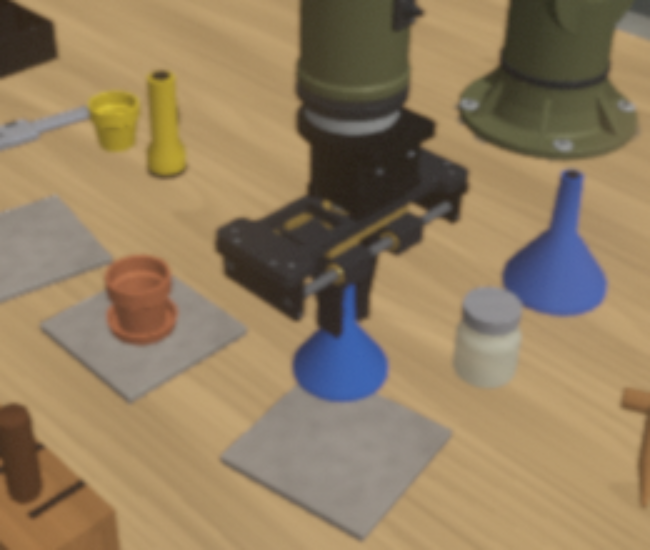

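View pics/w9.png

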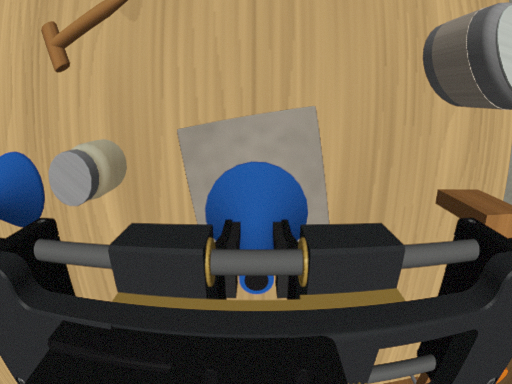

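>>> {"op": "jog_arm", "data": {
  "targets": [
    [0,0,0,3,0,0,1.2],
    [0,0,0,3,0,0,1.2],
    [0,0,0,1.2,0,0,1.2],
    [0,0,0,0.5,0,0,1.2],
    [0,0,0,0,0,0,1.2],
    [0,0,0,0,0,0,1.2]
  ]
}}

```text
time: 21.3
position: [0.6103, 0.2171, 0.0493]
tool_rot: [-0.0, 1.569, 0.001]
ft_force: [0.2, 0.8, -1.2]
grip_width: 0.215
```

>>> {"op": "jog_arm", "data": {
  "targets": [
    [0,0,0,0.25,0,0,1.2],
    [0,0,0,0,0,0,1.2],
    [0,0,0,0,0,0,1.2]
  ]
}}

```text
time: 21.68
position: [0.6096, 0.2168, 0.0456]
tool_rot: [-0.001, 1.571, 0.001]
ft_force: [-1.1, 0.8, 0.1]
grip_width: 0.214
```

>>> {"op": "jog_arm", "data": {
  "targets": [
    [0,0,0,0,0,0,4.5],
    [0,0,0,0,0,0,4.5],
    [0,0,0,0,0,0,4.5],
    [0,0,0,-3,0,0,4.5],
    [0,0,0,-5,0,0,4.5],
    [0,0,0,-5,0,0,4.5],
    [0,0,0,0,0,0,4.5]
  ]
}}

```text
time: 22.55
position: [0.6117, 0.2187, 0.1805]
tool_rot: [0.001, 1.563, 0.003]
ft_force: [0.1, 0.6, 0.3]
grip_width: 0.517
```

>>> {"op": "jog_arm", "data": {
  "targets": [
    [-10.45,0,0,0,0,0,4.5],
    [-10.45,0,0,0,0,0,4.5],
    [-10.45,0,0,0,0,0,4.5],
    [-10.45,0,0,0,0,0,4.5],
    [-10.45,0,0,0,0,0,4.5],
    [-10.45,0,0,0,0,0,4.5],
    [-10.45,0,0,0,0,0,4.5],
    [-10.45,0,0,0,0,0,4.5],
    [-10.45,0,0,0,0,0,4.5],
    [-10.45,0,0,0,0,0,4.5]
  ]
}}

```text
time: 23.8
position: [0.6092, 0.2165, 0.1743]
tool_rot: [-1.398, 1.076, 1.399]
ft_force: [-0.0, 0.3, 0.5]
grip_width: 0.515
```

```bash
python3 - <<'E'
from seg import *
plan([.405,.391,.12],115)
t,d=get_image("top");cv2.imwrite("pics/t10.png",cv2.resize(t[100:240,90:390,::-1],None,fx=2.6,fy=2.6))
p,d=get_image("scene");cv2.imwrite("pics/s10.png",p[:,:,::-1])
E
```

```text
t 23.8 pos [0.6092 0.2165 0.1743] down [-1.5e-03 -5.0e-04 -1.0e+00] jaw az 104.91 F [-0.04  0.27  0.5 ] w 4.48 q [ 0.49  0.71 -1.33  1.48  0.69  1.49  0.99]
turn deg [-10.09  -0.    -0.09] | shift cm in start axes [ 5.46 15.24 22.12] | in final axes [ 5.43 11.13 24.45]
```

View pics/s10.png

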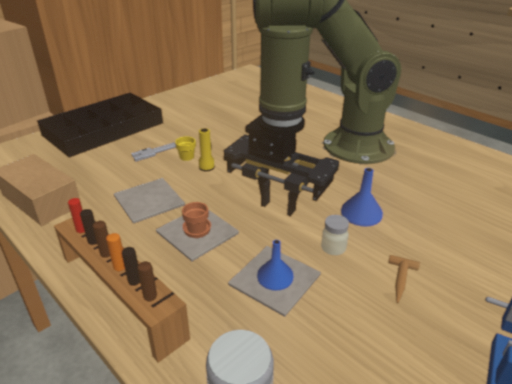

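>>> {"op": "jog_arm", "data": {
  "targets": [
    [-10.1,0,0,0,2.2,4.9,6],
    [0,0,0,0,2.2,4.9,6],
    [0,0,0,0,2.2,4.9,6]
  ]
}}

```text
time: 24.28
position: [0.4936, 0.3303, 0.175]
tool_rot: [-1.515, 0.977, 1.516]
ft_force: [-0.9, 0.3, -0.1]
grip_width: 0.674
```

```bash
python3 - <<'E'
from seg import *
plan([.405,.391,.12],115)
E
```

```text
t 24.27 pos [0.4936 0.3303 0.175 ] down [-8.e-04  0.e+00 -1.e+00] jaw az 114.41 F [-0.86  0.3  -0.12] w 5.86 q [ 0.36  0.58 -1.35  1.61  0.57  1.42  0.95]
turn deg [-0.59  0.02 -0.04] | shift cm in start axes [5.5  5.56 9.19] | in final axes [5.5  5.47 9.25]
```

>>> {"op": "jog_arm", "data": {
  "targets": [
    [0,0,0,0,2.2,4.9,6],
    [0,0,0,0,2.6,4.4,6],
    [0,0,0,2,0,0,6],
    [0,0,0,2,0,0,6],
    [0,0,0,0,0,0,6]
  ]
}}

```text
time: 24.9
position: [0.4133, 0.3915, 0.133]
tool_rot: [-1.516, 0.981, 1.518]
ft_force: [0.2, 0.3, 0.1]
grip_width: 0.688
```

```bash
python3 - <<'E'
from seg import *
plan([.405,.391,-.012],115)
p,d,pos,rot=wrist("w11");W=wcloud(d,pos,rot)
m=(W[...,2]>.008)&(W[...,2]<.03)&(np.hypot(W[...,0]-.42,W[...,1]-.4)<.09)
q=W[m];print(len(q),np.nanpercentile(q,[1,99],axis=0).round(4))
# project on axis 25deg
for az in (22,23,24,25,26,27,28):
    u=np.array([np.cos(np.radians(az)),np.sin(np.radians(az))]);n=np.array([-u[1],u[0]])
    s=q[:,:2]@u;t=q[:,:2]@n;smax=np.nanpercentile(s,99.7);smin=np.nanpercentile(s,.3)
    sh=[np.nanmean([np.nanpercentile(t[(s>a)&(s<a+.01)],3),np.nanpercentile(t[(s>a)&(s<a+.01)],97)]) for a in (smin+.03,smin+.05,smin+.07,smin+.09)]
    print(az,"len",round(smax-smin,4),np.round(sh,4),"grasp",((smin+.039)*u+sh[0]*n).round(4))
E
```

```text
t 24.9 pos [0.4133 0.3915 0.133 ] down [-0.003 -0.003 -1.   ] jaw az 114.44 F [0.23 0.29 0.1 ] w 5.98 q [ 0.21  0.53 -1.31  1.72  0.53  1.31  0.79]
turn deg [-0.56 -0.08 -0.23] | shift cm in start axes [14.51  0.72  0.32] | in final axes [14.5   0.77  0.3 ]
2819 [[0.3621 0.3515 0.0095]
 [0.4755 0.4252 0.0201]]
22 len 0.1193 [0.2118 0.2121 0.2131 0.2142] grasp [0.4054 0.3923]
23 len 0.119 [0.2027 0.2027 0.2033 0.204 ] grasp [0.4057 0.3925]
24 len 0.1187 [0.1936 0.1932 0.1935 0.1938] grasp [0.406  0.3927]
25 len 0.1187 [0.1844 0.1837 0.1836 0.1835] grasp [0.406  0.3928]
26 len 0.119 [0.1751 0.174  0.1736 0.1732] grasp [0.4056 0.3927]
27 len 0.1192 [0.1658 0.1644 0.1636 0.1631] grasp [0.4053 0.3926]
28 len 0.1195 [0.1565 0.1547 0.1536 0.1527] grasp [0.405  0.3925]
```

View pics/w11.png

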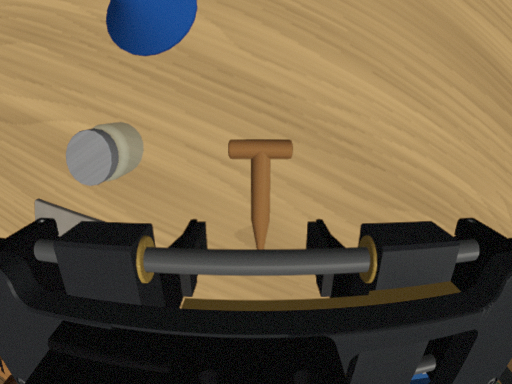

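>>> {"op": "jog_arm", "data": {
  "targets": [
    [0,0,0,3,0.6,0.4,6],
    [0,0,0,4,0,0,6],
    [0,0,0,4,0,0,6],
    [0,0,0,2,0,0,6],
    [0,0,0,0,0,0,6],
    [0,0,0,0,0,0,6]
  ]
}}

```text
time: 25.7
position: [0.4064, 0.3961, 0.0071]
tool_rot: [-1.518, 0.972, 1.518]
ft_force: [1.1, 0.6, 0.0]
grip_width: 0.69
```

```bash
python3 - <<'E'
from seg import *
plan([.406,.3927,-.013],114.3)
E
```

```text
t 25.7 pos [0.4064 0.3961 0.0071] down [ 0.0014  0.0018 -1.    ] jaw az 114.63 F [1.07 0.59 0.04] w 6.0 q [ 0.1   0.65 -1.17  1.84  0.67  1.11  0.69]
turn deg [0.33 0.06 0.11] | shift cm in start axes [ 2.01  0.18 -0.29] | in final axes [ 2.01  0.18 -0.29]
```

>>> {"op": "jog_arm", "data": {
  "targets": [
    [0.3,0,0,1,0.2,-0.3,6],
    [0,0,0,1,0,0,6],
    [0,0,0,0,0,0,6],
    [0,0,0,0,0,0,1],
    [0,0,0,0,0,0,1],
    [0,0,0,0,0,0,1],
    [0,0,0,0,0,0,1],
    [0,0,0,0,0,0,1],
    [0,0,0,0,0,0,1]
  ],
  "squeeze": 25
}}

```text
time: 26.82
position: [0.4066, 0.393, -0.0124]
tool_rot: [-1.515, 0.973, 1.512]
ft_force: [-0.2, -0.3, 11.2]
grip_width: 0.219
```

>>> {"op": "jog_arm", "data": {
  "targets": [
    [0,0,0,-1,0,0,1],
    [0,0,0,-4,0,0,1],
    [0,0,0,-5,0,0,1],
    [0,0,0,-5,0,0,1],
    [0,0,0,0,0,0,1],
    [0,0,0,0,0,0,1]
  ]
}}

```text
time: 27.58
position: [0.4049, 0.3906, 0.1347]
tool_rot: [-1.516, 0.979, 1.515]
ft_force: [-1.7, -0.5, 0.0]
grip_width: 0.217
```

```bash
python3 - <<'E'
from seg import *
plan([.615,-.2,.15],78.7)
p,d,pos,rot=wrist("w12")
p,d=get_image("scene");cv2.imwrite("pics/s12.png",p[:,:,::-1])
E
```

```text
t 27.57 pos [0.4049 0.3906 0.1347] down [-4.0e-04 -1.5e-03 -1.0e+00] jaw az 114.34 F [-1.66 -0.54  0.05] w 1.89 q [ 0.22  0.51 -1.31  1.74  0.51  1.3   0.79]
turn deg [ 3.564e+01 -9.000e-02 -3.000e-02] | shift cm in start axes [ -1.44   5.19 -62.48] | in final axes [ -1.53 -32.18 -53.8 ]
```

View pics/w12.png

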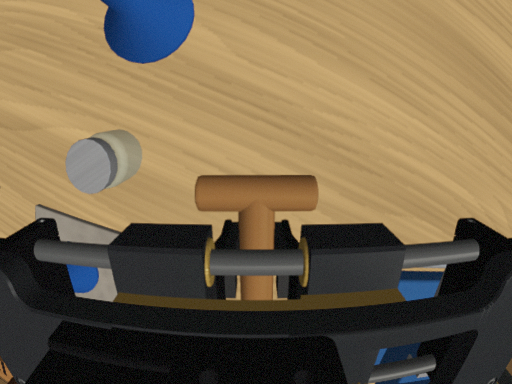

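View pics/s12.png

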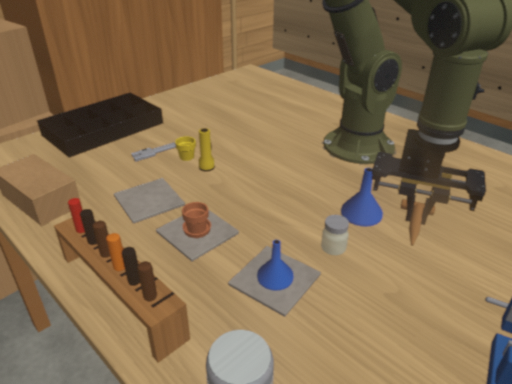

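>>> {"op": "jog_arm", "data": {
  "targets": [
    [8.9,0,0,0,0,0,1],
    [8.9,0,0,0,0,0,1],
    [8.9,0,0,0,0,0,1],
    [8.9,0,0,0,0,0,1],
    [0,0,0,0,-2.9,-4.9,1],
    [0,0,0,0,-2.9,-4.9,1],
    [0,0,0,0,-2.9,-4.9,1],
    [0,0,0,0,-2.9,-4.9,1],
    [0,0,0,0,-2.9,-4.9,1],
    [0,0,0,0,-2.9,-4.9,1]
  ]
}}

```text
time: 28.92
position: [0.5179, 0.0669, 0.1344]
tool_rot: [-1.063, 1.297, 1.064]
ft_force: [1.1, -0.4, -0.1]
grip_width: 0.221
```

```bash
python3 - <<'E'
from seg import *
plan([.615,-.2,.15],78.7)
E
```

```text
t 28.93 pos [0.5179 0.0669 0.1344] down [-1.7e-03 -3.0e-04 -1.0e+00] jaw az 78.74 F [ 1.13 -0.41 -0.06] w 1.92 q [ 0.89  0.3  -1.22  1.83  0.3   1.22  0.96]
turn deg [ 0.04 -0.04 -0.09] | shift cm in start axes [ -1.56 -14.73 -24.28] | in final axes [ -1.56 -14.75 -24.27]
```

>>> {"op": "jog_arm", "data": {
  "targets": [
    [0,0,0,0,-2.95,-4.85,1],
    [0,0,0,0,-2.95,-4.85,1],
    [0,0,0,0,-2.95,-4.85,1],
    [0,0,0,0,-2.95,-4.85,1],
    [0,0,0,0,-2.95,-4.85,1],
    [0,0,0,2.5,0,0,1],
    [0,0,0,3,0,0,1],
    [0,0,0,0,0,0,1],
    [0,0,0,0,0,0,1]
  ]
}}

```text
time: 30.05
position: [0.6159, -0.197, 0.0808]
tool_rot: [-1.063, 1.295, 1.064]
ft_force: [-0.3, -0.2, -0.1]
grip_width: 0.216
```

```bash
python3 - <<'E'
from seg import *
plan([.615,-.2,-.0015],78.7)
p,d,pos,rot=wrist("w13");W=wcloud(d,pos,rot)
a=p.astype(int)
for (v,u) in [(190,258),(190,210),(190,305),(230,258),(240,258),(290,258),(285,250)]: print((v,u),W[v,u].round(4),p[v,u])
t,_=get_image("top");cv2.imwrite("pics/t13.png",cv2.resize(t[90:200,230:390,::-1],None,fx=5,fy=5))
p,d=get_image("scene");cv2.imwrite("pics/s13.png",cv2.resize(p[100:280,80:300,::-1],None,fx=3.5,fy=3.3))
E
```

```text
t 30.05 pos [ 0.6159 -0.197   0.0808] down [-1.e-04  4.e-04 -1.e+00] jaw az 78.78 F [-0.33 -0.2  -0.13] w 1.88 q [ 0.99  0.61 -1.    1.58  0.53  1.24  1.28]
turn deg [ 0.08  0.02 -0.01] | shift cm in start axes [ 8.23  0.03 -0.31] | in final axes [ 8.23  0.03 -0.31]
(190, 258) [ 0.5836 -0.1898  0.1104] [155 109  61]
(190, 210) [ 0.5784 -0.2132  0.1125] [155 108  60]
(190, 305) [ 0.588  -0.1665  0.1115] [154 107  62]
(230, 258) [ 0.6041 -0.1938  0.1126] [154 110  63]
(240, 258) [ 0.6102 -0.195   0.1115] [152 108  61]
(290, 258) [ 0.6411 -0.201   0.1125] [156 111  65]
(285, 250) [ 0.6379 -0.2051  0.1107] [141  98  56]
```

View pics/w13.png

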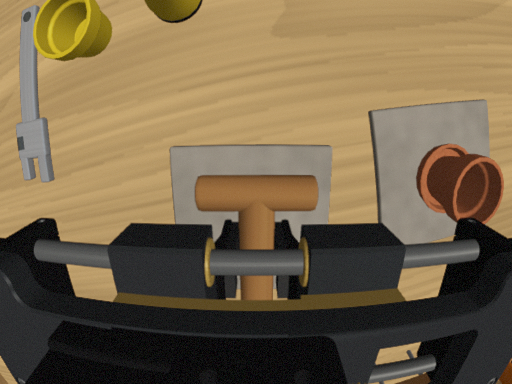

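View pics/s13.png

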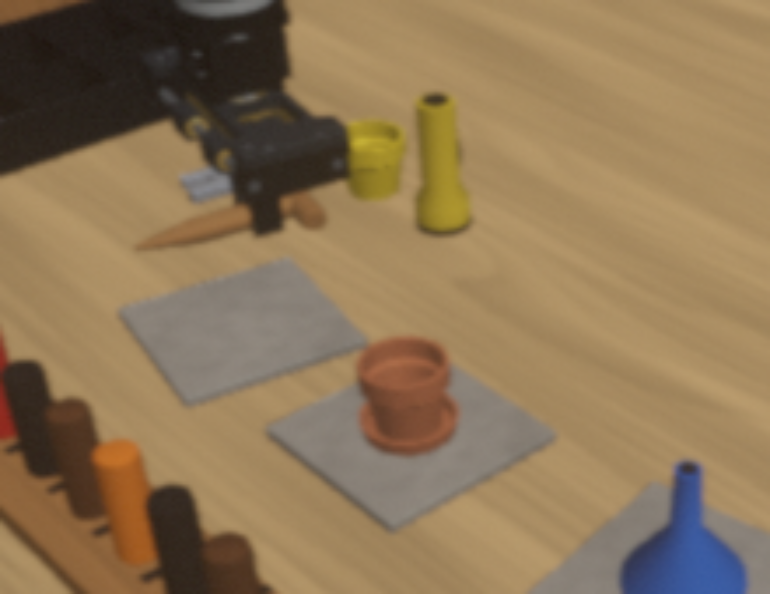

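The dibber is level, and its handle is parallel to the tile edge in the wrist view (tile edge at row 147, handle at row 193). Lowering.

>>> {"op": "jog_arm", "data": {
  "targets": [
    [0,0,0,3,0,-0.3,1],
    [0,0,0,3,0,0,1],
    [0,0,0,1.3,0,0,1],
    [0,0,0,0.6,0,0,1],
    [0,0,0,0.2,0,0,1],
    [0,0,0,0,0,0,1],
    [0,0,0,0,0,0,1]
  ]
}}

```text
time: 31.08
position: [0.6157, -0.2005, 0.0004]
tool_rot: [-1.064, 1.295, 1.062]
ft_force: [0.4, 0.1, -1.3]
grip_width: 0.219
```

```bash
python3 - <<'E'
from seg import *
plan([.615,-.2,-.002],78.7)
E
```

```text
t 31.07 pos [ 6.157e-01 -2.005e-01  4.000e-04] down [ 1.1e-03 -6.0e-04 -1.0e+00] jaw az 78.75 F [ 0.44  0.11 -1.34] w 1.9 q [ 0.96  0.69 -0.93  1.64  0.61  1.12  1.24]
turn deg [ 0.05 -0.02  0.07] | shift cm in start axes [0.24 0.07 0.04] | in final axes [0.24 0.07 0.04]
```

>>> {"op": "jog_arm", "data": {
  "targets": [
    [0,0,0,0.2,0,0,1],
    [0,0,0,0,0,0,1],
    [0,0,0,0,0,0,4.5],
    [0,0,0,0,0,0,4.5],
    [0,0,0,0,0,0,4.5],
    [0,0,0,0,0,0,4.5],
    [0,0,0,-4,0,0,4.5],
    [0,0,0,-6,0,0,4.5],
    [0,0,0,-6,0,0,4.5]
  ]
}}

```text
time: 32.2
position: [0.6148, -0.2003, 0.1592]
tool_rot: [-1.063, 1.296, 1.064]
ft_force: [0.5, -1.3, 0.0]
grip_width: 0.518
```

>>> {"op": "jog_arm", "data": {
  "targets": [
    [0,0,0,0,4,-2,4.5],
    [0,0,0,0,4,-4,4.5],
    [0,0,0,0,3,-4,4.5],
    [0,0,0,0,2,-5,4.5],
    [0,0,0,0,0,-6,4.5],
    [0,0,0,0,0,0,4.5]
  ]
}}

```text
time: 32.95
position: [0.4433, -0.3874, 0.157]
tool_rot: [-1.056, 1.302, 1.056]
ft_force: [-0.2, 0.8, 0.3]
grip_width: 0.52
```

```bash
python3 - <<'E'
from seg import *
plan([.615,-.2,-.002],78.7)
t,d=get_image("top");np.savez("t14.npz",p=t,d=d);cv2.imwrite("pics/t14.png",cv2.resize(t[90:250,100:400,::-1],None,fx=2.6,fy=2.6,interpolation=cv2.INTER_CUBIC))
cv2.imwrite("pics/t14b.png",cv2.resize(t[105:180,285:360,::-1],None,fx=7,fy=7,interpolation=cv2.INTER_CUBIC))
p,d=get_image("scene");cv2.imwrite("pics/s14.png",p[:,:,::-1])
E
```

```text
t 32.95 pos [ 0.4433 -0.3874  0.157 ] down [-0.001  -0.0013 -1.    ] jaw az 78.17 F [-0.17  0.8   0.31] w 4.52 q [ 1.53  0.41 -1.08  1.65  0.38  1.3   1.76]
turn deg [-0.53 -0.09 -0.04] | shift cm in start axes [ 15.86 -12.97  21.89] | in final axes [ 15.9  -13.16  21.74]
```

View pics/t14.png

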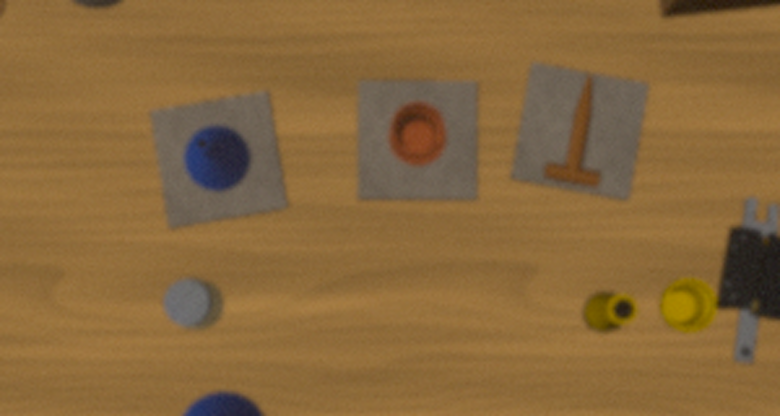

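View pics/s14.png

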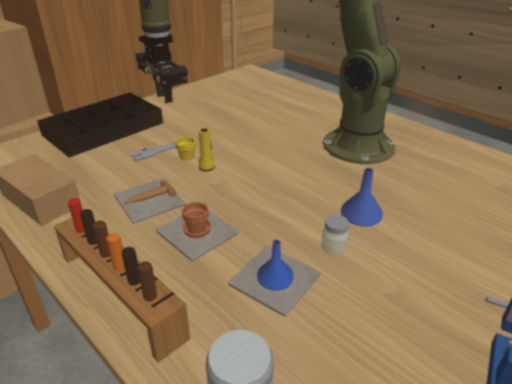

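View pics/t14b.png

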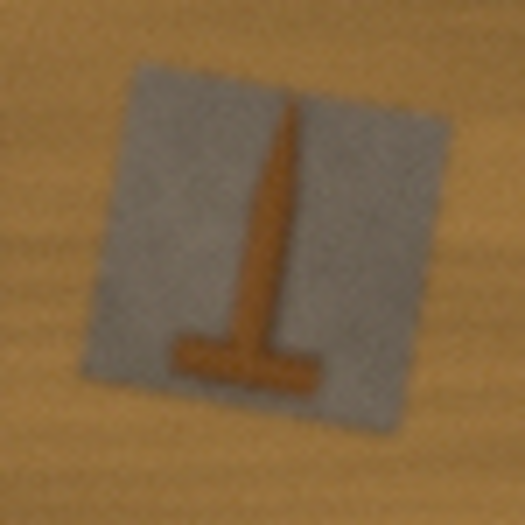

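All four items are placed as intended in these views. One numeric check.

```bash
python3 - <<'E'
from seg import *
t=np.load("t14.npz")["p"];d=np.load("t14.npz")["d"];W=cloud("top",d)
tip=ontoz("top",np.array(285+292/7),np.array(105+98/7),.02);he=ontoz("top",np.array(285+247/7),np.array(105+385/7),.02)
print("dib mid",(tip+he)/2,"tile .640 -.2053; az",np.degrees(np.arctan2(*(tip-he)[[1,0]])),np.linalg.norm(tip-he))
print("funnel",blob(t,"blue",183,151,18,.01)[3:],"tile .6096 .2166")
q=W[120:165,240:282].reshape(-1,3);q=q[q[:,2]>.062];print("pot rim",np.nanpercentile(q,[2,98],axis=0).round(4),q.mean(0))
q=W[120:165,240:282].reshape(-1,3);q=q[(q[:,2]>.016)];print("pot+saucer",np.nanpercentile(q,[1,99],axis=0).round(4),"tile .631 -.0152")
W0=cloud("top",np.load("top0.npz")["d"])
for k,(u,v) in dict(torch=(333,210),jar=(174,206)).items():
    for w in (W0,W):
        r=w[v-19:v+19,u-16:u+16].reshape(-1,3);r=r[r[:,2]>.05];print(k,len(r),r.mean(0).round(4))
E
```

```text
dib mid [ 0.6394627  -0.20663975  0.02      ] tile .640 -.2053; az -9.881594301872342 0.12675214011181846
funnel (array([0.611 , 0.2194, 0.01  ]), array([0.6115, 0.2187, 0.01  ])) tile .6096 .2166
pot rim [[ 0.6027 -0.0437  0.064 ]
 [ 0.6613  0.0141  0.0767]] [ 0.63293893 -0.01491219  0.07119429]
pot+saucer [[ 0.5836 -0.0551  0.0163]
 [ 0.6734  0.0302  0.0754]] tile .631 -.0152
torch 157 [ 0.4273 -0.2258  0.1089]
torch 158 [ 0.4273 -0.2257  0.1088]
jar 284 [0.4408 0.2372 0.0738]
jar 278 [0.4411 0.2373 0.0744]
```

All within tolerance, so I'm handing it in.

```bash
python3 -c "
from bench import *
print(close_job())"
```

```text
the job is handed in; nothing more can be done
None
```

The bench is set out as asked and the job is handed in at about 33 s. It gave no verdict, so the results below are my own last checks.

| Item | Where it stands | Offset I measured |
|---|---|---|
| Saucer | Middle tile | About 2 mm from the tile's centre |
| Pot | Upright in the saucer | About 2 mm from the saucer's centre |
| Funnel (smaller one) | Mouth down, left tile | About 3 mm from the tile's centre |
| Dibber | Flat on the right tile, tip away | Midpoint about 1.5 mm off, about 1.4° off square |

- **Left in place:** the torch and jar have not moved by more than 1 mm. The spanner looked untouched, but I did not measure it at the end.
- **Disagreement with the description:** my first try at the saucer closed above it. Scene-camera depth put the visible fingertips about 18 mm behind the reported TCP, where the text says 19 mm ahead. I lowered every grasp to suit, and all four then held on the first try.
- **Checks that disagreed:**
  - The jaws read 65.5 mm on the saucer, against its stated 68 mm rim.
  - The wrist and top cameras differed by up to 2 mm, within the stated calibration.

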